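Lid on, soft pump-down valve two turns open

TASK

Put the windowed lid on the open vacuum chamber, rim down in the chamber's bore and flat on its top, lowered gently, and let go of it. Then take the crank handle of the pump valve's handwheel, turn it clockwise until the valve is closed against its stop, and back it off exactly two full turns for a soft pump-down. Finish while still holding the crank handle in the gripper, ready to shut the valve again, and leave everything else on the bench where it is.

Things in the scene. Friction and masses are not known exactly. Their poses are not given: they have to be found in the camera images.
- lid: the chamber's lid, about 0.3 kg, lying rim down on a white wipe at the right. From below: spigot rim 64 mm diameter, 8 mm tall, chamfered 3 mm; aluminium flange 88 mm diameter, 8 mm thick; steel neck 46 mm diameter with a glass window, from 16 to 41 mm above the origin: grip it from above, fingertips just clear of the flange. Origin: centre of the rim's underside; z up through the window.
- seat (a point): centre of the chamber's mouth, level with its flat top, 100 mm above the bench. The chamber is the round steel pot, 116 mm diameter, at one end of the vacuum station (base plate 170 x 385 mm); bore 70 mm diameter, 30 mm deep. Lid home: its flange lies on the chamber's top, its origin 8 mm below this point. Axes: the station's, z up; the handwheel's axis lies 200 mm along +y.
- hub (a point): centre of the handwheel, on its vertical axis, level with the top of its rim, 220 mm above the bench. Black wheel, 102 mm over the rim, on top of the gate valve; rim 12 mm thick. The stem in its centre rises 1.5 mm a turn: up to 9 mm above this level wide open, 4 mm at two turns. The point turns with the wheel: its x axis points to the crank handle.
- crank: the crank handle on the wheel's rim: upright black cylinder, 20 mm diameter, 38 mm tall, 45 mm from the wheel's axis. It revolves freely on its pin, so the gripper may keep its orientation while going round. Origin: centre of its lower end, 2 mm above the rim's top; z up. Grip it from above, fingertips just clear of the rim.
- handwheel (a joint): angle of the handwheel (rad): 0 = closed, at the hard stop; grows as it is turned counter-clockwise seen from above (opening), 2 pi a turn, 5 turns in all. Two turns from the stop is 12.57. It starts about 0.3 to 1.3 turns open. Turning takes about 0.12 N m (3 N at the handle) throughout; it stays where left, and at the stop the force rises sharply.
- carrier: blue plastic wafer carrier box with its cover on, 130 x 180 x 92 mm, at the far right; origin under its centre. Bystander.
- tweezers: steel wafer tweezers, 115 mm long, lying on top of the blue carrier. Bystander.
- mouse: black computer mouse, 105 x 60 x 33 mm, right-hand side. Bystander.
- bottle: white plastic bottle with a screw cap, 60 mm diameter, 150 mm tall, far left. Bystander.
- blank: small blank flange, a plain stainless disc 55 mm in diameter and 12 mm thick with no window and no neck, lying nearer the robot than the lid. Bystander, not the lid.
- gasket: black centring ring, 53 mm across and 6 mm thick, lying on the station's base plate (12 mm thick) in front of the pipe. Bystander.
- driver: screwdriver with a black handle, 170 mm long, lying at the left, nearer the robot than the dish. Bystander.
- dish: shallow white round dish, 90 mm across, 18 mm high, at the left. Bystander.
There are look-alikes about, which are no part of the job. What is shaped like the lid but brown or yellow is not meant.

How it is judged:
On the way, in this order (a step that is already met when the one before it is completed fails the run):
1. the lid is seated rim down on the chamber and let go (horizontal distance between lid and seat below 0.004 m and z of lid in the frame of seat between -0.0105 and -0.0055 m and angle between lid's own z axis and vertical below 0.06 rad and contact force between the fingers and lid below 0.2 N), for 0.2 s.
2. the valve is closed to its stop by the crank handle (value of joint handwheel below 0.08 rad and contact force between the fingers and crank above 1 N), for 0.1 s.
At the end, for the whole second after the job is handed in: the lid sits rim down in the chamber (within 4 mm of centre, flange on the top within 2.5 mm, level within 0.06 rad) and is not touched; the handwheel stands two turns from its stop (12.57 rad within 0.2 rad) and is still; the fingers still hold the crank handle with more than 2 N (all of step 1 and value of joint handwheel between 12.366 and 12.766 rad and velocity of joint handwheel between -0.1 and 0.1 rad/s and contact force between the fingers and crank above 2 N); the arm keeps its last pose, push and grip.
It fails at once if the lid is dropped on, or moved fast at, the chamber's mouth (over 0.3 m/s within 25 mm) (distance between lid and seat below 0.025 m and linear speed of lid above 0.3 m/s).
It fails at once if a bystander is moved by more than 25 mm (distance of any of carrier, tweezers, mouse, bottle, blank, gasket, driver, dish from where it was at the start of the episode above 0.025 m).
It also fails if it takes over 72 s, if anything falls off the work surface, if the arm or the gripper's body presses on something with over 40 N, if the wrist force passes 120 N, or if a joint passes its speed limit or range.

ROBOT

A 7-joint arm with a two-finger parallel gripper is mounted at the origin on the work surface. World frame = base frame: x ahead of the robot, y to its left, z up, the work surface at z = 0. Lengths are in m, angles in rad, forces in N, time in s.
With the tool pointing down it reaches from about 0.425 to 0.875 m from the base axis. Payload 8.4 kg.
Tool frame: the origin (TCP) lies at the very end of the fingers, on their centre line; the grasp point (between the pads) lies 19 mm behind it; z points along the fingers, y is the line along which they close (so a half turn about z gives the same grasp; the last joint's range is limited). The gripper opens to 87 mm and grips with 3 to 60 N. Pads are 19 mm wide; open, the fingers measure 117 mm over their backs; the gripper's body (75 mm by 190 mm) begins 51 mm behind the grasp point.
Start: joints at [-1.349, 0.333, 0.04, 1.465, -0.013, 1.343, -0.059], TCP at [0.205, 0.617, 0.195] pointing down, gripper open.
Joint ranges: [-2.58, 2.58], [-0.38, 2.09], [-1.3, 1.39], [0.25, 2.4], [-1.5, 4.64], [0.08, 2.09], [-2.65, 2.65]. Speed limits (rad/s): [2.22, 2.22, 2.79, 2.79, 3.14, 3.14, 3.14].

INTERFACE

Orientations are given as a unit quaternion [w, x, y, z].
In Python, from workcell import read_state, eyes, order, spotter gives the robot as it stands.
- The arm moves only by the tool play_rows, never from a script. Its argument "rows" is a list of rows, each an object of numbers: "tx", "ty", "tz": the shift along the tool's x, y, z in mm; "wx", "wy", "wz": the turn, a rotation vector about the tool's x, y, z in degrees; "gripper": the finger opening in mm, from 0 to 87. A call has 1 to 12 rows; each row shifts and turns the commanded pose from where the row before left it, along the tool's axes as they then stand; what a row does not reach is not made up. A row lasts 1/12 s, in which the tool goes at most 41.7 mm and 7.16 degrees, less where a joint would pass 70% of its speed; a pose out of reach is approached as far as the arm can. A call with a gripper value outside its range is refused whole. The fingers move at their own pace and stop on an object; "newtons" is the grip in N (left out, the last holds). Time passes only in rows, so rows that do not move let the fingers close. It gives the time, the measured TCP pose, the force, the opening and the grip force at its end, in the units of the state.
- read_state(): the state, without advancing time (a new reading comes with each control period).
- eyes.get_image(name): name is "side" or "top"; returns a dict with "frame" (420x560x3 uint8, red, green, blue), "fx", "fy", "cx", "cy" (pixels), "origin" and "attitude" of the camera in the world. Camera axes: x right, y up, looking along -z (the intrinsics and any distortion apply to the point x, -y, -z); pixel columns grow to the right and rows downward; lengths in m; the calibration is good to about 2 mm. A picture is of the moment at which its call begins. There is no depth.
- order.sign_off(): hands the job in; it is judged then, once.
Trained networks look in the newest picture that a camera, given by its name, has taken for a name from the list of things; names that differ only in an ending like _2 or _b are one class to them, and where a whole thing is asked for, a point or a joint stands for the part that bears it (a point fixed in the world has none). Each returns a list of dicts, best first, with "confidence" (0 to 1); they miss things now and then, are a little off and sometimes report something else, mostly with a low value. They report only what shows in the picture. A call takes as long as a camera call. They do not tell look-alikes from the thing itself.
- spotter.boxes_of(camera, thing): "position" ([row, column] in pixels, amid what is visible of it).
- spotter.regions_of(camera, thing): "pixels" (420x560 bool, what is visible of it) and "position" ([row, column] in pixels, amid what is visible of it).
- spotter.landmark_of(camera, thing): "position" ([row, column] in pixels: a listed point, or the origin of a listed thing).
The state is a dict: "clock": time; "joints": joint angles; "joint_velocities": joint speeds; "joint_efforts": joint torques, N m; "tool_pos": TCP position; "eef_rot": TCP orientation; "ft_force": force on the tool from outside, world axes, zero at the start; "ft_torque": the same for the moment, N m; "width": finger opening in m; "gripper_force": force on a finger pad.
Only numpy, scipy, OpenCV 4.12 (cv2) and the standard library are available. Lean on these libraries where they do the work, as an engineer would, in place of code of your own. Each camera call takes 0.05 s, during which the arm holds its last target. There are 200 camera calls.

## Working session

There is one attempt and no reset: what is moved stays moved. The work goes in short steps, Python scripts to look and compute and a tool call to move; the robot and the scene stay as the last step left them, time stands still between calls to the robot, and variables do not carry over. Pictures are saved under pics/ and viewed, at most 10 in all, crops included, and the job is handed in when it is done.

Besides the shell and the picture viewer there is one more tool, called after "Request:" as name(argument=value, ...), one argument or row to a line, values as JSON. play_rows: Moves the arm, as the interface text tells. Its arguments: {"type":"object","properties":{"rows":{"type":"array","items":{"type":"object","properties":{"tx":{"type":"number"},"ty":{"type":"number"},"tz":{"type":"number"},"wx":{"type":"number"},"wy":{"type":"number"},"wz":{"type":"number"},"gripper":{"type":"number"}}}},"newtons":{"type":"number"}},"required":["rows"]}

```bash
mkdir -p pics; ls
python3 - <<'E'
from workcell import read_state, eyes, order, spotter
import cv2
print(read_state())
for c in("side","top"):
    d=eyes.get_image(c); cv2.imwrite(f"pics/{c}0.png",d["frame"][:,:,::-1])
    print(c,{k:v for k,v in d.items() if k!="frame"})
    for t in("lid","seat","hub","crank"):
        print(t,[(round(r["confidence"],2),[round(float(x),1) for x in r["position"]]) for r in spotter.landmark_of(c,t)[:4]])
E
```

```text
pics
{'clock': 0.0, 'joints': array([-1.34919337,  0.33390337,  0.03986978,  1.46626863, -0.01341935,
        1.3432855 , -0.05848675]), 'joint_velocities': array([ 3.87465372e-04, -1.63219579e-03,  5.90609804e-05, -1.09047065e-03,
        2.07753659e-04,  4.13419370e-04, -1.35169845e-04]), 'joint_efforts': array([ 6.62579514e-04, -6.56388474e+01,  1.33572489e+00, -4.03779960e+01,
       -5.96300885e-02,  4.53017419e-02,  2.14851439e-04]), 'tool_pos': array([0.20482448, 0.61634938, 0.19416541]), 'eef_rot': array([-8.38724868e-05,  1.59716724e-01,  9.87162565e-01, -7.95020275e-04]), 'ft_force': array([ 1.01496103, -0.05618831,  0.90702587]), 'ft_torque': array([0.00218261, 0.00379575, 0.0292894 ]), 'gripper_force': 0.0, 'width': 0.08718684355989144}
side {'fx': 389.75970350124976, 'fy': 389.75970350124976, 'cx': 280.76061807115764, 'cy': 212.38168673643634, 'origin': array([ 0.15825765, -0.83067832,  0.94097007]), 'attitude': array([ 0.89436229,  0.40971587, -0.07274587, -0.16418598])}
lid [(0.81, [259.7, 353.5]), (0.73, [398.1, 244.8]), (0.69, [329.5, 321.4]), (0.63, [350.5, 256.7])]
seat [(0.55, [238.0, 297.7])]
hub [(0.7, [169.2, 274.2])]
crank [(0.56, [162.1, 282.2]), (0.27, [237.1, 268.9])]
top {'fx': 509.17528496946494, 'fy': 509.17528496946494, 'cx': 268.13757707063127, 'cy': 202.50356125933646, 'origin': array([3.38349274e-01, 2.76607685e-04, 1.55869537e+00]), 'attitude': array([ 0.71487507,  0.03314025, -0.02605305, -0.69798037])}
lid [(0.94, [290.6, 406.5]), (0.86, [206.5, 376.5]), (0.76, [135.2, 313.3]), (0.75, [268.6, 372.3])]
seat [(0.8, [194.1, 289.4])]
hub [(0.88, [184.7, 217.7])]
crank [(0.56, [170.1, 204.6])]
```

View pics/top0.png

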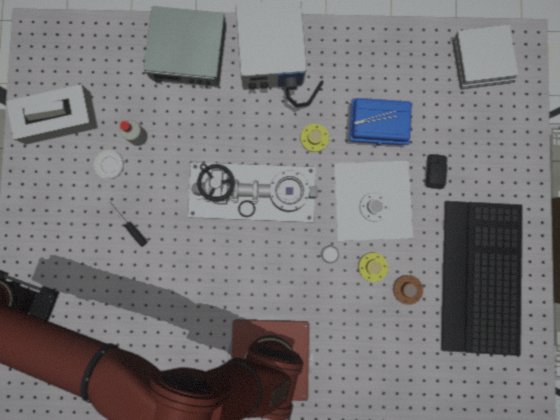

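View pics/side0.png

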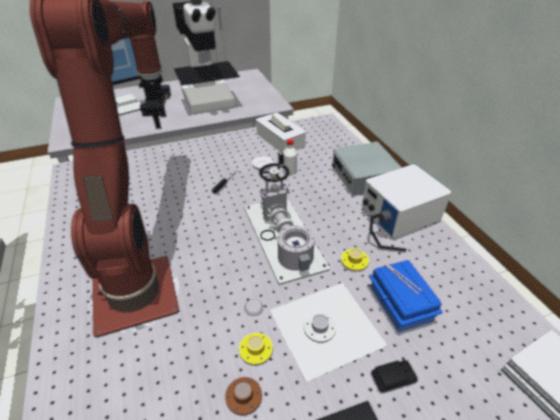

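Top: the real lid is at about (206,376) on the white wipe, the chamber at (190,289), the handwheel at (183,216) with its crank at about (170,204). In the side picture the lid is at (327,320), the chamber mouth at (243,296) and the wheel at (171,274). The yellow and brown ones are look-alikes.

```bash
cat > h.py <<'E'
from workcell import read_state, eyes, order, spotter
import numpy as np, cv2
from scipy.spatial.transform import Rotation as R
def rot(q): return R.from_quat(np.roll(q,-1))
def ray(d,p):
    v=np.array([(p[1]-d["cx"])/d["fx"],-(p[0]-d["cy"])/d["fy"],-1.])
    return d["origin"],rot(d["attitude"]).apply(v)
def atz(d,p,z):
    o,v=ray(d,p); return o+v*(z-o[2])/v[2]
def proj(d,P):
    c=rot(d["attitude"]).inv().apply(np.asarray(P)-d["origin"])
    return np.array([d["cy"]+d["fy"]*c[1]/c[2]*1., d["cx"]-d["fx"]*c[0]/c[2]]).T if c.ndim==1 else np.c_[d["cy"]+d["fy"]*c[:,1]/c[:,2], d["cx"]-d["fx"]*c[:,0]/c[:,2]]
def tri(rs):
    A=np.zeros((3,3));b=np.zeros(3)
    for o,v in rs:
        v=v/np.linalg.norm(v);M=np.eye(3)-np.outer(v,v);A+=M;b+=M@o
    return np.linalg.solve(A,b)
E
python3 - <<'E'
from h import *
np.set_printoptions(precision=4,suppress=True)
Z=dict(lid=0.001,seat=.1,hub=.22,crank=.222,gasket=.012,bottle=0,carrier=0)
D={}
for k in range(2):
  for c in("side","top"):
    d=eyes.get_image(c); D[c]=d
    for t in Z:
        for r in spotter.landmark_of(c,t)[:4]: print(c,t,round(r["confidence"],2),np.round(r["position"],1),atz(d,r["position"],Z[t])[:2])
# regions
for c in D:
    for t in("lid","hub","crank"):
        for r in spotter.regions_of(c,t)[:5]:
            m=np.asarray(r["pixels"]);y,x=np.nonzero(m);print("R",c,t,round(r["confidence"],2),np.round(r["position"],1),m.sum(),y.min(),y.max(),x.min(),x.max())
def crop(c,y0,y1,x0,x1,s): return cv2.resize(D[c]["frame"][y0:y1,x0:x1,::-1],None,fx=s,fy=s,interpolation=cv2.INTER_CUBIC)
a=crop("top",150,240,180,420,3);b=crop("side",150,270,240,340,3);e=crop("side",290,350,280,360,3)
im=np.zeros((270+360,720,3),np.uint8);im[:270]=a;im[270:,:300]=b;im[270:450,320:560]=e
cv2.imwrite("pics/crop1.png",im[:600])
E
```

```text
side lid 0.93 [261.4 353.9] [ 0.6733 -0.1211]
side lid 0.9 [347.6 256.1] [ 0.2858 -0.2975]
side lid 0.72 [399.4 244. ] [ 0.2176 -0.415 ]
side lid 0.59 [329.9 318.8] [ 0.4623 -0.3081]
side seat 0.97 [237.2 297.4] [ 0.5053 -0.046 ]
side hub 0.83 [169.8 273.9] [0.504  0.1567]
side crank 0.5 [163.1 278.8] [0.5314 0.1846]
side gasket 0.45 [233.  271.7] [0.467  0.0866]
side bottle 0.84 [170.8 288.8] [0.6655 0.4285]
side carrier 0.81 [304.3 399.5] [ 0.7165 -0.3143]
top lid 0.98 [137.3 311.7] [ 0.6749 -0.1126]
top lid 0.9 [266.6 373.6] [ 0.2814 -0.307 ]
top lid 0.87 [290.4 407.1] [ 0.2126 -0.4084]
top lid 0.84 [207.6 372.1] [ 0.4607 -0.3011]
top seat 0.88 [188.3 287.3] [ 0.503  -0.0378]
top hub 0.87 [184.3 218.4] [0.4958 0.148 ]
top hub 0.43 [172.5 204.7] [0.5265 0.1854]
top crank 0.57 [170.5 202.5] [0.5314 0.1911]
top gasket 0.4 [206.1 247.5] [0.4555 0.08  ]
top bottle 0.91 [134.1 137.8] [0.6732 0.4285]
top bottle 0.51 [185.2 217.9] [0.5189 0.1737]
top carrier 0.77 [124.9 376.4] [ 0.7187 -0.3128]
side lid 0.97 [348.  256.5] [ 0.2864 -0.2989]
side lid 0.95 [325.5 320.6] [ 0.4728 -0.2974]
sid
[... 1048 characters left out ...]
094]
top carrier 0.49 [222.6 131.5] [0.3972 0.4353]
R side lid 0.98 [323.6 319.4] 753 313 341 304 335
R side lid 0.94 [347.8 256.9] 858 333 364 239 271
R side lid 0.82 [394.8 241.5] 1070 377 414 226 261
R side lid 0.62 [259.4 354.7] 467 248 270 342 368
R side hub 0.55 [169.1 272.6] 523 153 182 259 288
R side hub 0.16 [183.2 218.5] 111 179 192 212 226
R side crank 0.43 [158.5 280.1] 68 153 164 278 283
R top lid 0.97 [205.9 374.2] 674 193 220 360 389
R top lid 0.83 [268.  371.8] 667 253 281 359 387
R top lid 0.71 [290.1 407.7] 711 275 304 394 423
R top hub 0.88 [183.7 215.8] 759 163 201 197 234
R top crank 0.58 [170.  203.5] 63 163 172 200 208
R top crank 0.29 [181.  218.9] 720 163 201 198 234
```

View pics/crop1.png

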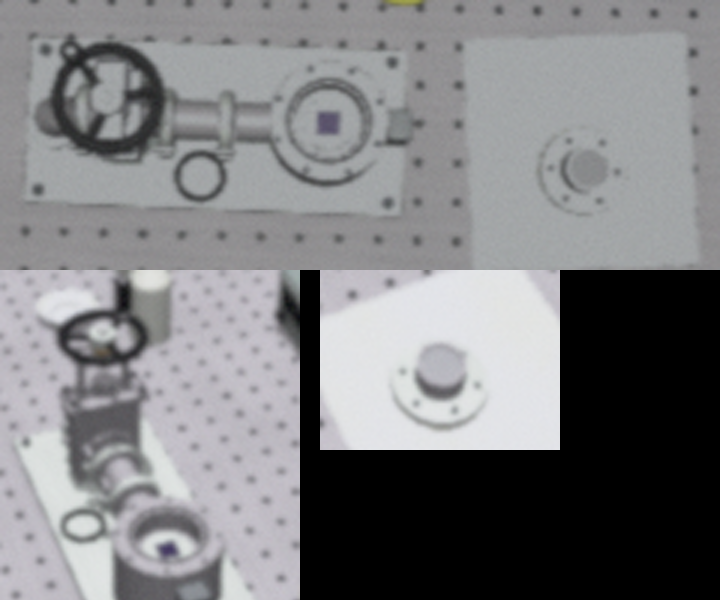

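```bash
cat > fit.py <<'E'
from h import *
from scipy.optimize import minimize
def circ(x,y,z,r,n=120):
    t=np.linspace(0,2*np.pi,n,endpoint=False);return np.c_[x+r*np.cos(t),y+r*np.sin(t),0*t+z]
def hullmask(d,P):
    p=proj(d,P)[:,::-1];m=np.zeros((420,560),np.uint8)
    h=cv2.convexHull(p.astype(np.float32));cv2.fillConvexPoly(m,np.round(h*16).astype(np.int32),1,shift=4);return m>0
def edge(d,circles,x0,w=.012,step=.0005):
    g=cv2.GaussianBlur(cv2.cvtColor(d["frame"],cv2.COLOR_RGB2GRAY).astype(np.float32),(0,0),1)
    G=np.hypot(cv2.Sobel(g,5,1,0),cv2.Sobel(g,5,0,1))
    best=(-1,)
    for dx in np.arange(-w,w+1e-9,step):
        for dy in np.arange(-w,w+1e-9,step):
            s=0
            for z,r in circles:
                p=proj(d,circ(x0[0]+dx,x0[1]+dy,z,r)).astype(np.float32)
                s+=np.minimum(cv2.remap(G,p[:,1],p[:,0],1),80).mean()
            if s>best[0]:best=(s,x0[0]+dx,x0[1]+dy)
    return np.round(best,4)
def lidfit(masks,D,x0,z0=.001):
    def cost(p):
        s=0
        for c,m in masks.items():
            a=hullmask(D[c],np.r_[circ(*p,z0+.008,.044),circ(*p,z0+.016,.044)])|hullmask(D[c],np.r_[circ(*p,z0+.016,.023),circ(*p,z0+.041,.023)])
            s-=(a&m).sum()/(a|m).sum()
        return s
    return min((minimize(cost,np.add(x0,o),method="Nelder-Mead",options=dict(initial_simplex=np.add(x0,[o,np.add(o,[.008,0]),np.add(o,[0,.008])]))) for o in ([0,0],[.004,-.004])),key=lambda r:r.fun)
E
python3 - <<'E'
from fit import *
D={};M={}
for c in("side","top"):
    d=D[c]=eyes.get_image(c)
    print(c,"seat r35",edge(d,[(.1,.035)],(.503,-.045)),"r58",edge(d,[(.1,.058)],(.503,-.045)),"both",edge(d,[(.1,.035),(.1,.058)],(.503,-.045)))
    print(c,"hub",edge(d,[(.22,.051)],(.501,.152)),"hub2",edge(d,[(.22,.051),(.22,.039)],(.501,.152)),"lid",edge(d,[(.017,.044),(.042,.023)],(.467,-.301)))
    for r in spotter.regions_of(c,"lid"):
        if np.linalg.norm(atz(d,r["position"],.01)[:2]-[.467,-.301])<.04: M[c]=np.asarray(r["pixels"])
    for r in spotter.regions_of(c,"crank")[:1]: print("crank",atz(d,r["position"],.245))
for k in M:
    r=lidfit({k:M[k]},D,(.467,-.301));print(k,r.x,r.fun)
r=lidfit(M,D,(.467,-.301));print(r.x,r.fun)
s=(r.x-read_state()["tool_pos"][:2])
E
```

```text
side seat r35 [ 8.00e+01  4.98e-01 -4.20e-02] r58 [ 7.14946e+01  4.91000e-01 -4.55000e-02] both [ 1.474888e+02  4.965000e-01 -4.250000e-02]
side hub [80.      0.499   0.1505] hub2 [1.580678e+02 4.980000e-01 1.515000e-01] lid [127.7869   0.462   -0.311 ]
top seat r35 [ 7.16026e+01  4.93000e-01 -3.60000e-02] r58 [ 5.5697e+01  4.9100e-01 -4.0500e-02] both [ 1.256781e+02  4.910000e-01 -4.100000e-02]
top hub [80.      0.4975  0.155 ] hub2 [156.5574   0.5015   0.157 ] lid [88.8739  0.461  -0.298 ]
side [ 0.46515454 -0.30687341] -0.881851400730816
top [ 0.46467411 -0.30593094] -0.9205020920502092
[ 0.46240545 -0.30618546] -1.801280680857995
```

Request:
play_rows(
  rows=[
    {"wz": 7.16,"gripper": 87},
    {"wz": 7.16},
    {"wz": 7.16},
    {"wz": 7.16},
    {"wz": 7.16},
    {"wz": 7.16},
    {"wz": 7.16},
    {"wz": 7.16},
    {"wz": 7.16},
    {"wz": 7.16},
  ],
)

```text
validation failed for argument at $.ro...
```

Request:
play_rows(
  newtons=20,
  rows=[
    {"tx": 0,"ty": 0,"tz": -30,"wx": 0,"wy": 0,"wz": 0,"gripper": 87},
    {"tx": 0,"ty": 0,"tz": -30,"wx": 0,"wy": 0,"wz": 0,"gripper": 87},
    {"tx": 0,"ty": 0,"tz": -30,"wx": 0,"wy": 0,"wz": 0,"gripper": 87},
    {"tx": 0,"ty": 0,"tz": -30,"wx": 0,"wy": 0,"wz": 0,"gripper": 87},
  ],
)

```text
clock: 3.03
tool_pos: [0.2049, 0.6166, 0.3165]
eef_rot: [0.0, 0.16, 0.987, -0.0]
ft_force: [-0.3, 0.8, -0.1]
width: 0.0871
gripper_force: 0.0
```

```bash
sed -i 's/np.minimum(cv2.remap(G,p\[:,1\],p\[:,0\],1),80)/np.minimum(cv2.remap(G,p[:,1],p[:,0],1),250)/' fit.py
python3 - <<'E'
from fit import *
for c in("side","top"):
    d=eyes.get_image(c)
    print(c,"seat r35",edge(d,[(.1,.035)],(.503,-.045)),"r58",edge(d,[(.1,.058)],(.503,-.045)),"both",edge(d,[(.1,.035),(.1,.058)],(.503,-.045)))
    print(c,"hub",edge(d,[(.22,.051)],(.501,.152)),"hub2",edge(d,[(.22,.051),(.22,.039)],(.501,.152)),"lid",edge(d,[(.017,.044),(.042,.023)],(.467,-.301)))
s=read_state();print(s["tool_pos"],rot(s["eef_rot"]).as_matrix().round(3))
E
```

```text
side seat r35 [ 1.334805e+02  5.010000e-01 -3.850000e-02] r58 [ 1.155788e+02  4.940000e-01 -4.500000e-02] both [ 2.350834e+02  4.970000e-01 -4.250000e-02]
side hub [2.076417e+02 4.995000e-01 1.455000e-01] hub2 [3.269106e+02 4.990000e-01 1.450000e-01] lid [163.8946   0.459   -0.313 ]
top seat r35 [ 8.85444e+01  4.91000e-01 -4.15000e-02] r58 [ 7.76411e+01  4.92000e-01 -4.10000e-02] both [ 1.656965e+02  4.915000e-01 -4.100000e-02]
top hub [1.876774e+02 5.000000e-01 1.555000e-01] hub2 [3.315443e+02 5.005000e-01 1.560000e-01] lid [98.4787  0.4615 -0.2975]
[0.20550617 0.61860289 0.32104404] [[-0.949  0.315  0.002]
 [ 0.315  0.949  0.008]
 [ 0.001  0.008 -1.   ]]
```

Request:
play_rows(
  rows=[
    {"tx": 0,"ty": 0,"tz": 0,"wx": 0,"wy": 0,"wz": 7.16,"gripper": 87},
    {"tx": 0,"ty": 0,"tz": 0,"wx": 0,"wy": 0,"wz": 7.16,"gripper": 87},
    {"tx": 0,"ty": 0,"tz": 0,"wx": 0,"wy": 0,"wz": 7.16,"gripper": 87},
    {"tx": 0,"ty": 0,"tz": 0,"wx": 0,"wy": 0,"wz": 7.16,"gripper": 87},
    {"tx": 0,"ty": 0,"tz": 0,"wx": 0,"wy": 0,"wz": 7.16,"gripper": 87},
    {"tx": 0,"ty": 0,"tz": 0,"wx": 0,"wy": 0,"wz": 7.16,"gripper": 87},
    {"tx": 0,"ty": 0,"tz": 0,"wx": 0,"wy": 0,"wz": 7.16,"gripper": 87},
    {"tx": 0,"ty": 0,"tz": 0,"wx": 0,"wy": 0,"wz": 7.16,"gripper": 87},
    {"tx": 0,"ty": 0,"tz": 0,"wx": 0,"wy": 0,"wz": 7.16,"gripper": 87},
    {"tx": 0,"ty": 0,"tz": 0,"wx": 0,"wy": 0,"wz": 7.16,"gripper": 87},
  ],
)

```text
clock: 3.97
tool_pos: [0.2049, 0.6167, 0.3144]
eef_rot: [0.0, 0.709, 0.705, -0.0]
ft_force: [-0.4, -0.4, 0.7]
width: 0.087
gripper_force: 0.0
```

Run:
```python
from fit import *
np.set_printoptions(precision=4,suppress=True)
L=dict(seat=((.499,-.043),.1),hub=((.5,.151),.22),crank=((.533,.184),.222),lid=((.465,-.305),.001))
A={(c,t):[] for c in("side","top") for t in L}
for k in range(7):
  for c in("side","top"):
    d=eyes.get_image(c)
    for t,(p,z) in L.items():
        for r in spotter.landmark_of(c,t):
            q=atz(d,r["position"],z)[:2]
            if np.linalg.norm(q-p)<.022: A[c,t].append(q);break
for k,v in A.items(): print(k,len(v),np.mean(v,0),np.std(v,0))
s=read_state();print(s["clock"],s["tool_pos"],rot(s["eef_rot"]).as_matrix().round(3))
```

```text
('side', 'seat') 6 [ 0.5056 -0.0456] [0.0058 0.0066]
('side', 'hub') 5 [0.5038 0.1515] [0.0057 0.0073]
('side', 'crank') 6 [0.5391 0.1837] [0.0055 0.0087]
('side', 'lid') 7 [ 0.4697 -0.303 ] [0.0046 0.002 ]
('top', 'seat') 7 [ 0.4945 -0.0446] [0.0054 0.0034]
('top', 'hub') 7 [0.4962 0.1461] [0.0026 0.0041]
('top', 'crank') 6 [0.5354 0.1873] [0.003  0.0031]
('top', 'lid') 7 [ 0.4687 -0.3058] [0.0047 0.006 ]
7.4667 [0.205  0.6168 0.315 ] [[-0.  1.  0.]
 [ 1.  0. -0.]
 [-0.  0. -1.]]
```

Request:
play_rows(
  rows=[
    {"tx": -27,"ty": 30,"tz": 0,"wx": 0,"wy": 0,"wz": 0,"gripper": 87},
    {"tx": -27,"ty": 30,"tz": 0,"wx": 0,"wy": 0,"wz": 0,"gripper": 87},
    {"tx": -27,"ty": 30,"tz": 0,"wx": 0,"wy": 0,"wz": 0,"gripper": 87},
    {"tx": -27,"ty": 30,"tz": 0,"wx": 0,"wy": 0,"wz": 0,"gripper": 87},
    {"tx": -27,"ty": 30,"tz": 0,"wx": 0,"wy": 0,"wz": 0,"gripper": 87},
    {"tx": -27,"ty": 30,"tz": 0,"wx": 0,"wy": 0,"wz": 0,"gripper": 87},
    {"tx": -27,"ty": 30,"tz": 0,"wx": 0,"wy": 0,"wz": 0,"gripper": 87},
    {"tx": -27,"ty": 30,"tz": 0,"wx": 0,"wy": 0,"wz": 0,"gripper": 87},
    {"tx": -27,"ty": 30,"tz": 0,"wx": 0,"wy": 0,"wz": 0,"gripper": 87},
    {"tx": -27,"ty": 30,"tz": 0,"wx": 0,"wy": 0,"wz": 0,"gripper": 87},
    {"tx": -38,"ty": -2,"tz": 0,"wx": 0,"wy": 0,"wz": 0,"gripper": 87},
    {"tx": -38,"ty": -2,"tz": 0,"wx": 0,"wy": 0,"wz": 0,"gripper": 87},
  ],
)

```text
clock: 8.47
tool_pos: [0.5022, 0.2688, 0.3138]
eef_rot: [0.001, 0.708, 0.707, -0.001]
ft_force: [0.2, -0.3, 0.2]
width: 0.0873
gripper_force: 0.0
```

Request:
play_rows(
  rows=[
    {"tx": -38,"ty": -2,"tz": 0,"wx": 0,"wy": 0,"wz": 0,"gripper": 87},
    {"tx": -38,"ty": -2,"tz": 0,"wx": 0,"wy": 0,"wz": 0,"gripper": 87},
    {"tx": -38,"ty": -2,"tz": 0,"wx": 0,"wy": 0,"wz": 0,"gripper": 87},
    {"tx": -38,"ty": -2,"tz": 0,"wx": 0,"wy": 0,"wz": 0,"gripper": 87},
    {"tx": -38,"ty": -2,"tz": 0,"wx": 0,"wy": 0,"wz": 0,"gripper": 87},
    {"tx": -38,"ty": -2,"tz": 0,"wx": 0,"wy": 0,"wz": 0,"gripper": 87},
    {"tx": -38,"ty": -2,"tz": 0,"wx": 0,"wy": 0,"wz": 0,"gripper": 87},
    {"tx": -38,"ty": -2,"tz": 0,"wx": 0,"wy": 0,"wz": 0,"gripper": 87},
    {"tx": -38,"ty": -2,"tz": 0,"wx": 0,"wy": 0,"wz": 0,"gripper": 87},
    {"tx": -38,"ty": -2,"tz": 0,"wx": 0,"wy": 0,"wz": 0,"gripper": 87},
    {"tx": -38,"ty": -2,"tz": 0,"wx": 0,"wy": 0,"wz": 0,"gripper": 87},
    {"tx": -38,"ty": -2,"tz": 0,"wx": 0,"wy": 0,"wz": 0,"gripper": 87},
  ],
)

```text
clock: 9.47
tool_pos: [0.4767, -0.1871, 0.3155]
eef_rot: [0.0, 0.707, 0.707, 0.001]
ft_force: [1.0, -0.1, -0.5]
width: 0.0871
gripper_force: 0.0
```

Request:
play_rows(
  rows=[
    {"tx": -30,"ty": -3,"tz": 25,"wx": 0,"wy": 0,"wz": 0,"gripper": 87},
    {"tx": -30,"ty": -3,"tz": 25,"wx": 0,"wy": 0,"wz": 0,"gripper": 87},
    {"tx": -30,"ty": -2,"tz": 25,"wx": 0,"wy": 0,"wz": 0,"gripper": 87},
    {"tx": -28,"ty": -2,"tz": 25,"wx": 0,"wy": 0,"wz": 0,"gripper": 87},
    {"tx": 0,"ty": 0,"tz": 38,"wx": 0,"wy": 0,"wz": 0,"gripper": 87},
    {"tx": 0,"ty": 0,"tz": 38,"wx": 0,"wy": 0,"wz": 0,"gripper": 87},
    {"tx": 0,"ty": 0,"tz": 38,"wx": 0,"wy": 0,"wz": 0,"gripper": 87},
    {"tx": 0,"ty": 0,"tz": 25,"wx": 0,"wy": 0,"wz": 0,"gripper": 87},
    {"tx": 0,"ty": 0,"tz": 0,"wx": 0,"wy": 0,"wz": 0,"gripper": 87},
  ],
)

```text
clock: 10.22
tool_pos: [0.4643, -0.3013, 0.0714]
eef_rot: [-0.003, 0.707, 0.707, -0.002]
ft_force: [-1.0, 0.0, 0.6]
width: 0.0873
gripper_force: 0.0
```

Run:
```python
from fit import *
s=read_state();print(s["clock"],s["tool_pos"])
o=[]
for c,(y,x) in dict(side=(330,320),top=(205,374)).items():
    d=eyes.get_image(c); p=proj(d,s["tool_pos"]); print(c,p)
    o.append(cv2.resize(np.ascontiguousarray(d["frame"][y-50:y+50,x-50:x+50,::-1]),None,fx=4,fy=4,interpolation=2))
cv2.imwrite("pics/g1.png",np.hstack(o))
```

```text
10.2167 [ 0.46429194 -0.30127302  0.07143015]
side [312.51756338 319.97510794]
top [204.61195967 376.83736718]
```

View pics/g1.png

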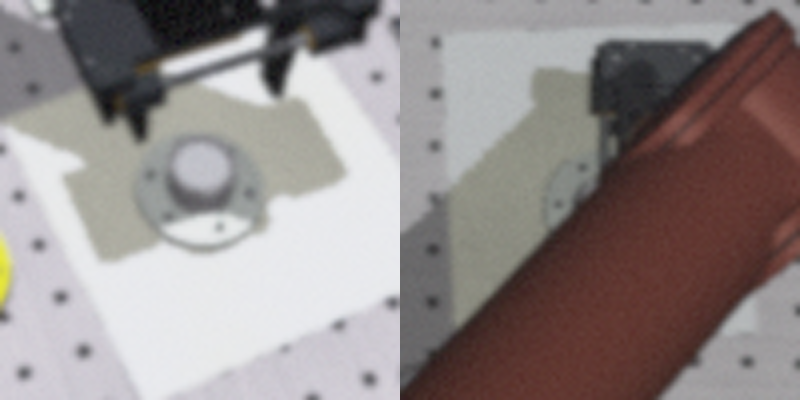

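The side view shows the lid clear between the open fingers. Its flange centre is at about (327.5,319.5) and its neck top at about (321,320). The arm hides most of the top view.

Run:
```python
from fit import *
d=eyes.get_image("side");s=read_state();p=s["tool_pos"]
print(p,atz(d,(327.5,319.7),.015)-p,atz(d,(321.2,320),.042)-p)
print(atz(d,(308.8,322),.0714)-p)
```

```text
[ 0.46794155 -0.30386973  0.07770801] [-0.00477992 -0.00622202 -0.06270801] [-0.00480944 -0.0042942  -0.03570801]
[ 0.00630884  0.0112624  -0.00630801]
```

Request:
play_rows(
  rows=[
    {"tx": -2,"ty": -2,"tz": 20,"wx": 0,"wy": 0,"wz": 0,"gripper": 87},
    {"tx": 0,"ty": 0,"tz": 20,"wx": 0,"wy": 0,"wz": 0,"gripper": 87},
    {"tx": 0,"ty": 0,"tz": 10,"wx": 0,"wy": 0,"wz": 0,"gripper": 87},
    {"tx": 0,"ty": 0,"tz": 5,"wx": 0,"wy": 0,"wz": 0,"gripper": 87},
    {"tx": 0,"ty": 0,"tz": 0,"wx": 0,"wy": 0,"wz": 0,"gripper": 87},
    {"tx": 0,"ty": 0,"tz": 0,"wx": 0,"wy": 0,"wz": 0,"gripper": 87},
    {"tx": 0,"ty": 0,"tz": 0,"wx": 0,"wy": 0,"wz": 0,"gripper": 87},
  ],
)

```text
clock: 10.95
tool_pos: [0.4661, -0.3056, 0.0224]
eef_rot: [0.001, 0.707, 0.707, 0.0]
ft_force: [-0.3, -0.5, 0.1]
width: 0.0874
gripper_force: 0.0
```

Request:
play_rows(
  newtons=4,
  rows=[
    {"tx": 0,"ty": 0,"tz": 0,"wx": 0,"wy": 0,"wz": 0,"gripper": 40},
    {"tx": 0,"ty": 0,"tz": 0,"wx": 0,"wy": 0,"wz": 0,"gripper": 40},
    {"tx": 0,"ty": 0,"tz": 0,"wx": 0,"wy": 0,"wz": 0,"gripper": 40},
    {"tx": 0,"ty": 0,"tz": 0,"wx": 0,"wy": 0,"wz": 0,"gripper": 40},
    {"tx": 0,"ty": 0,"tz": 0,"wx": 0,"wy": 0,"wz": 0,"gripper": 40},
    {"tx": 0,"ty": 0,"tz": 0,"wx": 0,"wy": 0,"wz": 0,"gripper": 40},
    {"tx": 0,"ty": 0,"tz": 0,"wx": 0,"wy": 0,"wz": 0,"gripper": 40},
    {"tx": 0,"ty": 0,"tz": 0,"wx": 0,"wy": 0,"wz": 0,"gripper": 40},
  ],
)

```text
clock: 11.62
tool_pos: [0.4652, -0.3051, 0.021]
eef_rot: [-0.0, 0.707, 0.707, -0.0]
ft_force: [-0.4, 0.0, -0.6]
width: 0.044
gripper_force: 0.0
```

Request:
play_rows(
  rows=[
    {"tx": 0,"ty": 0,"tz": 0,"wx": 0,"wy": 0,"wz": 0,"gripper": 40},
    {"tx": 0,"ty": 0,"tz": 0,"wx": 0,"wy": 0,"wz": 0,"gripper": 40},
  ],
)

```text
clock: 11.78
tool_pos: [0.4653, -0.3051, 0.0211]
eef_rot: [0.0, 0.707, 0.707, -0.0]
ft_force: [0.3, 0.3, -0.1]
width: 0.0404
gripper_force: 0.0
```

Run:
```python
from fit import *
s=read_state();print(s["clock"],s["tool_pos"],s["width"],s["gripper_force"])
o=[]
for c,(y,x) in dict(side=(330,320),top=(205,374)).items():
    d=eyes.get_image(c); p=proj(d,s["tool_pos"]); print(c,p)
    o.append(cv2.resize(np.ascontiguousarray(d["frame"][y-50:y+50,x-50:x+50,::-1]),None,fx=4,fy=4,interpolation=2))
cv2.imwrite("pics/g2.png",np.hstack(o))
```

```text
11.7833 [ 0.46525443 -0.30513811  0.02106299] 0.04038484267494526 0.0
side [324.49626515 319.76305002]
top [205.65125823 374.72671084]
```

View pics/g2.png

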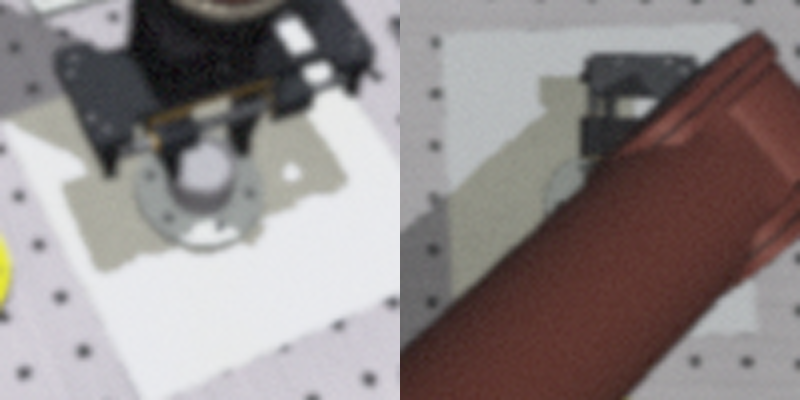

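The gripper closed to 40 mm without touching the neck: the fingertips are at about (318,316) and (312,334) in the side image, and the neck top is at (317,325). Next I'll overlay the predicted gripper on both pictures to see whether it is off in height or sideways.

Run:
```python
from fit import *
s=read_state();T=s["tool_pos"];Rm=rot(s["eef_rot"])
def box(x0,x1,y0,y1,z0,z1): return np.array([[x,y,z] for x in(x0,x1) for y in(y0,y1) for z in(z0,z1)])
B=[box(-.0095,.0095,.02,.035,-.07,0),box(-.0095,.0095,-.035,-.02,-.07,0),box(-.0375,.0375,-.095,.095,-.1,-.07)]
o=[]
for c,(y,x) in dict(side=(320,320),top=(205,374)).items():
    d=eyes.get_image(c); im=cv2.resize(np.ascontiguousarray(d["frame"][y-50:y+50,x-50:x+50,::-1]),None,fx=4,fy=4,interpolation=2)
    f=lambda P:np.round((proj(d,P)[:,::-1]-[x-50,y-50]+.5)*4).astype(np.int32)
    for b in B: cv2.polylines(im,[cv2.convexHull(f(T+Rm.apply(b)))],True,(0,255,0),1)
    for z,r in((.016,.044),(.041,.023)): cv2.polylines(im,[f(circ(.465,-.3065,z,r))],True,(0,0,255),1)
    o.append(im)
cv2.imwrite("pics/g3.png",np.hstack(o))
```

```text
(no output)
```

View pics/g3.png

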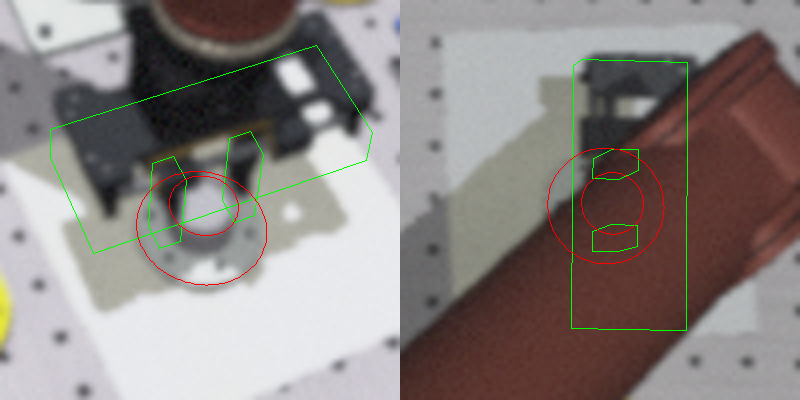

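The overlay shows the real gripper sitting well above its reported height: the side image is shifted about 9 px up and the top image 2 px outward. The tips are just above the neck. I'll open to 65 mm and go down in small steps, watching the force.

Request:
play_rows(
  rows=[
    {"tx": 0,"ty": 0,"tz": 0,"wx": 0,"wy": 0,"wz": 0,"gripper": 66},
    {"tx": 0,"ty": 0,"tz": 0,"wx": 0,"wy": 0,"wz": 0,"gripper": 66},
    {"tx": 0,"ty": 0,"tz": 0,"wx": 0,"wy": 0,"wz": 0,"gripper": 66},
    {"tx": 0,"ty": 0,"tz": 0,"wx": 0,"wy": 0,"wz": 0,"gripper": 66},
    {"tx": 0,"ty": 0,"tz": 0,"wx": 0,"wy": 0,"wz": 0,"gripper": 66},
    {"tx": 0,"ty": 0,"tz": 1,"wx": 0,"wy": 0,"wz": 0,"gripper": 66},
    {"tx": 0,"ty": 0,"tz": 1,"wx": 0,"wy": 0,"wz": 0,"gripper": 66},
    {"tx": 0,"ty": 0,"tz": 1,"wx": 0,"wy": 0,"wz": 0,"gripper": 66},
    {"tx": 0,"ty": 0,"tz": 1,"wx": 0,"wy": 0,"wz": 0,"gripper": 66},
    {"tx": 0,"ty": 0,"tz": 1,"wx": 0,"wy": 0,"wz": 0,"gripper": 66},
    {"tx": 0,"ty": 0,"tz": 0,"wx": 0,"wy": 0,"wz": 0,"gripper": 66},
  ],
)

```text
clock: 12.9
tool_pos: [0.4651, -0.305, 0.0158]
eef_rot: [-0.0, 0.707, 0.707, -0.0]
ft_force: [-0.4, -0.1, 0.5]
width: 0.066
gripper_force: 0.0
```

Request:
play_rows(
  rows=[
    {"tx": 0,"ty": 0,"tz": 1,"wx": 0,"wy": 0,"wz": 0,"gripper": 66},
    {"tx": 0,"ty": 0,"tz": 1,"wx": 0,"wy": 0,"wz": 0,"gripper": 66},
    {"tx": 0,"ty": 0,"tz": 0,"wx": 0,"wy": 0,"wz": 0,"gripper": 66},
  ],
)

```text
clock: 13.15
tool_pos: [0.4651, -0.3051, 0.0139]
eef_rot: [-0.0, 0.707, 0.707, -0.0]
ft_force: [0.4, 1.1, 0.0]
width: 0.0658
gripper_force: 0.0
```

Request:
play_rows(
  rows=[
    {"tx": 0,"ty": 0,"tz": 2,"wx": 0,"wy": 0,"wz": 0,"gripper": 66},
    {"tx": 0,"ty": 0,"tz": 2,"wx": 0,"wy": 0,"wz": 0,"gripper": 66},
    {"tx": 0,"ty": 0,"tz": 1,"wx": 0,"wy": 0,"wz": 0,"gripper": 66},
    {"tx": 0,"ty": 0,"tz": 0,"wx": 0,"wy": 0,"wz": 0,"gripper": 66},
  ],
)

```text
clock: 13.48
tool_pos: [0.465, -0.305, 0.0087]
eef_rot: [-0.0, 0.707, 0.707, -0.0]
ft_force: [-0.5, 0.4, -0.4]
width: 0.066
gripper_force: 0.0
```

Request:
play_rows(
  rows=[
    {"tx": 0,"ty": 0,"tz": 1,"wx": 0,"wy": 0,"wz": 0,"gripper": 66},
    {"tx": 0,"ty": 0,"tz": 1,"wx": 0,"wy": 0,"wz": 0,"gripper": 66},
    {"tx": 0,"ty": 0,"tz": 0,"wx": 0,"wy": 0,"wz": 0,"gripper": 66},
  ],
)

```text
clock: 13.73
tool_pos: [0.4652, -0.3051, 0.0069]
eef_rot: [-0.0, 0.707, 0.707, -0.0]
ft_force: [-0.0, -0.1, 0.2]
width: 0.0658
gripper_force: 0.0
```

Run:
```python
from fit import *
s=read_state();T=s["tool_pos"];Rm=rot(s["eef_rot"]);print(T,s["ft_force"])
w=s["width"]/2
def box(x0,x1,y0,y1,z0,z1): return np.array([[x,y,z] for x in(x0,x1) for y in(y0,y1) for z in(z0,z1)])
B=[box(-.0095,.0095,w,w+.015,-.07,0),box(-.0095,.0095,-w-.015,-w,-.07,0),box(-.0375,.0375,-.095,.095,-.1,-.07)]
o=[]
for c,(y,x) in dict(side=(320,320)).items():
    d=eyes.get_image(c); im=cv2.resize(np.ascontiguousarray(d["frame"][y-50:y+50,x-60:x+60,::-1]),None,fx=6,fy=6,interpolation=2)
    f=lambda P:np.round((proj(d,P)[:,::-1]-[x-60,y-50]+.5)*6).astype(np.int32)
    for b in B: cv2.polylines(im,[cv2.convexHull(f(T+Rm.apply(b)+[0,0,.022]))],True,(0,255,0),1)
    for z,r in((.016,.044),(.041,.023)): cv2.polylines(im,[f(circ(.465,-.3065,z,r))],True,(0,0,255),1)
    o.append(im)
cv2.imwrite("pics/g4.png",np.hstack(o))
```

```text
[ 0.46520333 -0.30507275  0.00692688] [-0.04311897 -0.13975535  0.22713094]
```

View pics/g4.png

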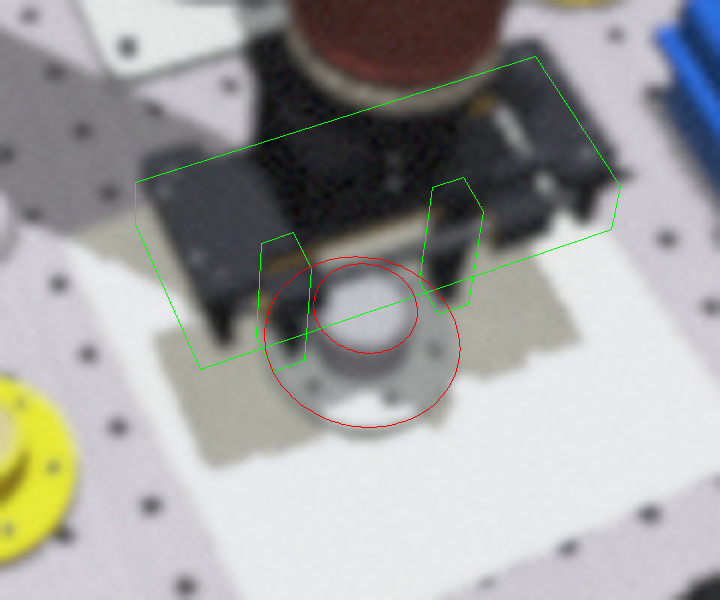

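With a +22 mm offset the overlay matches, and the neck lies between the fingers. I'll keep going down while watching the force.

Request:
play_rows(
  rows=[
    {"tx": -1,"ty": 0,"tz": 2,"wx": 0,"wy": 0,"wz": 0,"gripper": 66},
    {"tx": 0,"ty": 0,"tz": 2,"wx": 0,"wy": 0,"wz": 0,"gripper": 66},
    {"tx": 0,"ty": 0,"tz": 2,"wx": 0,"wy": 0,"wz": 0,"gripper": 66},
    {"tx": 0,"ty": 0,"tz": 1,"wx": 0,"wy": 0,"wz": 0,"gripper": 66},
    {"tx": 0,"ty": 0,"tz": 0,"wx": 0,"wy": 0,"wz": 0,"gripper": 66},
  ],
)

```text
clock: 14.2
tool_pos: [0.4651, -0.306, -0.0003]
eef_rot: [-0.0, 0.707, 0.707, -0.0]
ft_force: [0.6, 0.1, -0.2]
width: 0.0659
gripper_force: 0.0
```

Request:
play_rows(
  rows=[
    {"tx": 0,"ty": 0,"tz": 1,"wx": 0,"wy": 0,"wz": 0,"gripper": 66},
    {"tx": 0,"ty": 0,"tz": 1,"wx": 0,"wy": 0,"wz": 0,"gripper": 66},
    {"tx": 0,"ty": 0,"tz": 0,"wx": 0,"wy": 0,"wz": 0,"gripper": 66},
  ],
)

```text
clock: 14.45
tool_pos: [0.4652, -0.306, -0.0021]
eef_rot: [-0.0, 0.707, 0.707, -0.0]
ft_force: [0.1, -0.3, 0.5]
width: 0.066
gripper_force: 0.0
```

Request:
play_rows(
  rows=[
    {"tx": 0,"ty": 0,"tz": 1,"wx": 0,"wy": 0,"wz": 0,"gripper": 66},
    {"tx": 0,"ty": 0,"tz": 1,"wx": 0,"wy": 0,"wz": 0,"gripper": 66},
    {"tx": 0,"ty": 0,"tz": 0,"wx": 0,"wy": 0,"wz": 0,"gripper": 66},
  ],
)

```text
clock: 14.7
tool_pos: [0.4652, -0.306, -0.0041]
eef_rot: [-0.0, 0.707, 0.707, -0.0]
ft_force: [0.2, -0.3, -0.3]
width: 0.0661
gripper_force: 0.0
```

Request:
play_rows(
  newtons=4,
  rows=[
    {"tx": 0,"ty": 0,"tz": 0,"wx": 0,"wy": 0,"wz": 0,"gripper": 40},
    {"tx": 0,"ty": 0,"tz": 0,"wx": 0,"wy": 0,"wz": 0,"gripper": 40},
    {"tx": 0,"ty": 0,"tz": 0,"wx": 0,"wy": 0,"wz": 0,"gripper": 40},
    {"tx": 0,"ty": 0,"tz": 0,"wx": 0,"wy": 0,"wz": 0,"gripper": 40},
    {"tx": 0,"ty": 0,"tz": 0,"wx": 0,"wy": 0,"wz": 0,"gripper": 40},
    {"tx": 0,"ty": 0,"tz": 0,"wx": 0,"wy": 0,"wz": 0,"gripper": 40},
  ],
)

```text
clock: 15.2
tool_pos: [0.4651, -0.3061, -0.0039]
eef_rot: [-0.0, 0.707, 0.707, -0.0]
ft_force: [-0.8, -0.2, 1.5]
width: 0.0457
gripper_force: 4.0
```

Request:
play_rows(
  rows=[
    {"tx": 0,"ty": 0,"tz": 0,"wx": 0,"wy": 0,"wz": 0,"gripper": 66},
    {"tx": 0,"ty": 0,"tz": 0,"wx": 0,"wy": 0,"wz": 0,"gripper": 66},
    {"tx": 0,"ty": 0,"tz": 0,"wx": 0,"wy": 0,"wz": 7,"gripper": 66},
    {"tx": 0,"ty": 0,"tz": 0,"wx": 0,"wy": 0,"wz": 7,"gripper": 66},
    {"tx": 0,"ty": 0,"tz": 0,"wx": 0,"wy": 0,"wz": 7,"gripper": 66},
    {"tx": 0,"ty": 0,"tz": 0,"wx": 0,"wy": 0,"wz": 7,"gripper": 66},
    {"tx": 0,"ty": 0,"tz": 0,"wx": 0,"wy": 0,"wz": 7,"gripper": 66},
    {"tx": 0,"ty": 0,"tz": 0,"wx": 0,"wy": 0,"wz": 7,"gripper": 66},
    {"tx": 0,"ty": 0,"tz": 0,"wx": 0,"wy": 0,"wz": 7,"gripper": 66},
    {"tx": 0,"ty": 0,"tz": 0,"wx": 0,"wy": 0,"wz": 7,"gripper": 66},
    {"tx": 0,"ty": 0,"tz": 0,"wx": 0,"wy": 0,"wz": 7,"gripper": 66},
  ],
)

```text
clock: 16.12
tool_pos: [0.4655, -0.306, -0.0039]
eef_rot: [0.0, 0.973, 0.231, 0.0]
ft_force: [0.2, 1.1, 0.3]
width: 0.0661
gripper_force: 0.0
```

Request:
play_rows(
  newtons=4,
  rows=[
    {"tx": 0,"ty": 0,"tz": 0,"wx": 0,"wy": 0,"wz": 7,"gripper": 66},
    {"tx": 0,"ty": 0,"tz": 0,"wx": 0,"wy": 0,"wz": 7,"gripper": 66},
    {"tx": 0,"ty": 0,"tz": 0,"wx": 0,"wy": 0,"wz": 7,"gripper": 66},
    {"tx": 0,"ty": 0,"tz": 0,"wx": 0,"wy": 0,"wz": 6,"gripper": 66},
    {"tx": 0,"ty": 0,"tz": 0,"wx": 0,"wy": 0,"wz": 0,"gripper": 66},
    {"tx": 0,"ty": 0,"tz": 0,"wx": 0,"wy": 0,"wz": 0,"gripper": 40},
    {"tx": 0,"ty": 0,"tz": 0,"wx": 0,"wy": 0,"wz": 0,"gripper": 40},
    {"tx": 0,"ty": 0,"tz": 0,"wx": 0,"wy": 0,"wz": 0,"gripper": 40},
    {"tx": 0,"ty": 0,"tz": 0,"wx": 0,"wy": 0,"wz": 0,"gripper": 40},
    {"tx": 0,"ty": 0,"tz": 0,"wx": 0,"wy": 0,"wz": 0,"gripper": 40},
    {"tx": 0,"ty": 0,"tz": 0,"wx": 0,"wy": 0,"wz": 0,"gripper": 40},
  ],
)

```text
clock: 17.03
tool_pos: [0.4653, -0.3061, -0.0038]
eef_rot: [-0.0, 1.0, 0.0, 0.0]
ft_force: [0.1, -0.3, 0.4]
width: 0.0456
gripper_force: 4.0
```

Request:
play_rows(
  newtons=30,
  rows=[
    {"tx": 0,"ty": 0,"tz": 0,"wx": 0,"wy": 0,"wz": 0,"gripper": 40},
    {"tx": 0,"ty": 0,"tz": 0,"wx": 0,"wy": 0,"wz": 0,"gripper": 40},
    {"tx": 0,"ty": 0,"tz": -10,"wx": 0,"wy": 0,"wz": 0,"gripper": 40},
    {"tx": 0,"ty": 0,"tz": -20,"wx": 0,"wy": 0,"wz": 0,"gripper": 40},
    {"tx": 0,"ty": 0,"tz": -25,"wx": 0,"wy": 0,"wz": 0,"gripper": 40},
    {"tx": 0,"ty": 0,"tz": -25,"wx": 0,"wy": 0,"wz": 0,"gripper": 40},
    {"tx": 0,"ty": 0,"tz": -25,"wx": 0,"wy": 0,"wz": 0,"gripper": 40},
    {"tx": 0,"ty": 0,"tz": -25,"wx": 0,"wy": 0,"wz": 0,"gripper": 40},
    {"tx": 0,"ty": 0,"tz": -20,"wx": 0,"wy": 0,"wz": 0,"gripper": 40},
    {"tx": 4,"ty": -15,"tz": 0,"wx": 0,"wy": 0,"wz": 0,"gripper": 40},
    {"tx": 4,"ty": -25,"tz": 0,"wx": 0,"wy": 0,"wz": 0,"gripper": 40},
    {"tx": 4,"ty": -30,"tz": 0,"wx": 0,"wy": 0,"wz": 0,"gripper": 40},
  ],
)

```text
clock: 18.03
tool_pos: [0.4764, -0.2372, 0.1467]
eef_rot: [0.0, 1.0, -0.002, 0.0]
ft_force: [-0.5, 0.0, -2.9]
width: 0.0452
gripper_force: 30.0
```

Request:
play_rows(
  rows=[
    {"tx": 4,"ty": -30,"tz": 0,"wx": 0,"wy": 0,"wz": 0,"gripper": 40},
    {"tx": 4,"ty": -30,"tz": 0,"wx": 0,"wy": 0,"wz": 0,"gripper": 40},
    {"tx": 4,"ty": -30,"tz": 0,"wx": 0,"wy": 0,"wz": 0,"gripper": 40},
    {"tx": 4,"ty": -30,"tz": 0,"wx": 0,"wy": 0,"wz": 0,"gripper": 40},
    {"tx": 4,"ty": -30,"tz": 0,"wx": 0,"wy": 0,"wz": 0,"gripper": 40},
    {"tx": 0,"ty": -25,"tz": 0,"wx": 0,"wy": 0,"wz": 0,"gripper": 40},
    {"tx": 0,"ty": -18,"tz": 0,"wx": 0,"wy": 0,"wz": 0,"gripper": 40},
    {"tx": 0,"ty": 0,"tz": 0,"wx": 0,"wy": 0,"wz": 0,"gripper": 40},
    {"tx": 0,"ty": 0,"tz": 0,"wx": 0,"wy": 0,"wz": 0,"gripper": 40},
  ],
)

```text
clock: 18.78
tool_pos: [0.4968, -0.0423, 0.1461]
eef_rot: [-0.0, 1.0, 0.001, -0.0]
ft_force: [-0.3, -0.5, -3.7]
width: 0.0453
gripper_force: 30.0
```

Run:
```python
from fit import *
s=read_state();T=s["tool_pos"];print(T,s["ft_force"],s["width"],s["clock"])
o=[];zl=T[2]+.0038+.001
for c,(y,x) in dict(side=(225,297),top=(190,290)).items():
    d=eyes.get_image(c); h=45;im=cv2.resize(np.ascontiguousarray(d["frame"][y-h:y+h,x-40:x+40,::-1]),None,fx=5,fy=5,interpolation=2)
    f=lambda P:np.round((proj(d,P)[:,::-1]-[x-40,y-h]+.5)*5).astype(np.int32)
    for z,r in((zl+.012,.044),(zl+.041,.023)): cv2.polylines(im,[f(circ(T[0],T[1],z,r))],True,(0,0,255),1)
    for z,r in((.1,.058),(.1,.035)): cv2.polylines(im,[f(circ(.497,-.043,z,r))],True,(0,255,0),1)
    o.append(im)
    for r in spotter.regions_of(c,"lid"): print(c,np.round(r["position"]),round(r["confidence"],2))
cv2.imwrite("pics/s1.png",np.hstack(o))
```

```text
[ 0.4968194  -0.04225409  0.14605485] [-0.2932319  -0.5052707  -3.67901444] 0.04529750074654056 18.7833
side [258. 355.] 0.81
side [398. 243.] 0.77
side [224. 292.] 0.67
side [348. 259.] 0.56
top [290. 408.] 0.82
top [136. 315.] 0.76
top [266. 372.] 0.67
top [118. 363.] 0.28
top [230. 136.] 0.25
```

View pics/s1.png

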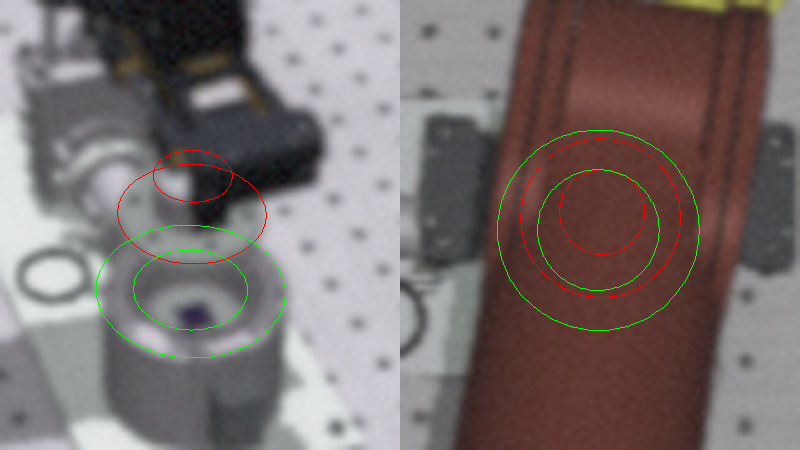

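The side view shows the predicted mouth (green) and the held lid (red) on top of the real ones, with the mouth centre at about (236,297). Lowering now.

Request:
play_rows(
  rows=[
    {"tx": 0,"ty": 1,"tz": 10,"wx": 0,"wy": 0,"wz": 0,"gripper": 40},
    {"tx": 0,"ty": 0,"tz": 12,"wx": 0,"wy": 0,"wz": 0,"gripper": 40},
    {"tx": 0,"ty": 0,"tz": 12,"wx": 0,"wy": 0,"wz": 0,"gripper": 40},
    {"tx": 0,"ty": 0,"tz": 8,"wx": 0,"wy": 0,"wz": 0,"gripper": 40},
    {"tx": 0,"ty": 0,"tz": 3,"wx": 0,"wy": 0,"wz": 0,"gripper": 40},
    {"tx": 0,"ty": 0,"tz": 2,"wx": 0,"wy": 0,"wz": 0,"gripper": 40},
    {"tx": 0,"ty": 0,"tz": 1,"wx": 0,"wy": 0,"wz": 0,"gripper": 40},
    {"tx": 0,"ty": 0,"tz": 1,"wx": 0,"wy": 0,"wz": 0,"gripper": 40},
    {"tx": 0,"ty": 0,"tz": 1,"wx": 0,"wy": 0,"wz": 0,"gripper": 40},
    {"tx": 0,"ty": 0,"tz": 1,"wx": 0,"wy": 0,"wz": 0,"gripper": 40},
    {"tx": 0,"ty": 0,"tz": 1,"wx": 0,"wy": 0,"wz": 0,"gripper": 40},
    {"tx": 0,"ty": 0,"tz": 0,"wx": 0,"wy": 0,"wz": 0,"gripper": 40},
  ],
)

```text
clock: 19.98
tool_pos: [0.4972, -0.044, 0.094]
eef_rot: [-0.0, 1.0, 0.0, 0.0]
ft_force: [-0.1, -0.2, -3.7]
width: 0.0451
gripper_force: 30.0
```

Request:
play_rows(
  rows=[
    {"tx": 0,"ty": 0,"tz": 1,"wx": 0,"wy": 0,"wz": 0,"gripper": 40},
    {"tx": 0,"ty": 0,"tz": 1,"wx": 0,"wy": 0,"wz": 0,"gripper": 40},
    {"tx": 0,"ty": 0,"tz": 1,"wx": 0,"wy": 0,"wz": 0,"gripper": 40},
    {"tx": 0,"ty": 0,"tz": 0,"wx": 0,"wy": 0,"wz": 0,"gripper": 40},
  ],
)

```text
clock: 20.32
tool_pos: [0.4976, -0.0441, 0.0911]
eef_rot: [0.0, 1.0, 0.0, 0.0]
ft_force: [2.4, 0.2, -3.1]
width: 0.0451
gripper_force: 30.0
```

Request:
play_rows(
  rows=[
    {"tx": 1,"ty": 0,"tz": 0,"wx": 0,"wy": 0,"wz": 0,"gripper": 40},
    {"tx": 0,"ty": 0,"tz": 1,"wx": 0,"wy": 0,"wz": 0,"gripper": 40},
    {"tx": 0,"ty": 0,"tz": 1,"wx": 0,"wy": 0,"wz": 0,"gripper": 40},
    {"tx": 0,"ty": 0,"tz": 0,"wx": 0,"wy": 0,"wz": 0,"gripper": 40},
  ],
)

```text
clock: 20.65
tool_pos: [0.4979, -0.0441, 0.0888]
eef_rot: [0.0, 1.0, 0.0, -0.0]
ft_force: [0.2, -0.0, -3.2]
width: 0.0455
gripper_force: 30.0
```

Request:
play_rows(
  rows=[
    {"tx": 0,"ty": 0,"tz": 1,"wx": 0,"wy": 0,"wz": 0,"gripper": 40},
    {"tx": 0,"ty": 0,"tz": 0,"wx": 0,"wy": 0,"wz": 0,"gripper": 40},
  ],
)

```text
clock: 20.82
tool_pos: [0.498, -0.0442, 0.0881]
eef_rot: [-0.0, 1.0, 0.0, -0.0]
ft_force: [-1.8, -0.3, -0.1]
width: 0.0452
gripper_force: 30.0
```

Request:
play_rows(
  rows=[
    {"tx": 1,"ty": 0,"tz": 0,"wx": 0,"wy": 0,"wz": 0,"gripper": 40},
    {"tx": 0.5,"ty": 0,"tz": 0,"wx": 0,"wy": 0,"wz": 0,"gripper": 40},
    {"tx": 0,"ty": 0,"tz": 1,"wx": 0,"wy": 0,"wz": 0,"gripper": 40},
    {"tx": 0,"ty": 0,"tz": 0,"wx": 0,"wy": 0,"wz": 0,"gripper": 40},
  ],
)

```text
clock: 21.15
tool_pos: [0.4995, -0.0442, 0.088]
eef_rot: [-0.0, 1.0, 0.0, -0.001]
ft_force: [-11.2, 1.5, 20.3]
width: 0.045
gripper_force: 30.0
```

Request:
play_rows(
  rows=[
    {"tx": 0,"ty": 0,"tz": -1,"wx": 0,"wy": 0,"wz": 0,"gripper": 40},
    {"tx": 0,"ty": 0,"tz": 0,"wx": 0,"wy": 0,"wz": 0,"gripper": 66},
    {"tx": 0,"ty": 0,"tz": 0,"wx": 0,"wy": 0,"wz": 0,"gripper": 66},
    {"tx": 0,"ty": 0,"tz": 0,"wx": 0,"wy": 0,"wz": 0,"gripper": 66},
    {"tx": 0,"ty": 0,"tz": 0,"wx": 0,"wy": 0,"wz": 0,"gripper": 66},
    {"tx": 0,"ty": 0,"tz": 0,"wx": 0,"wy": 0,"wz": 0,"gripper": 66},
    {"tx": 0,"ty": 0,"tz": -10,"wx": 0,"wy": 0,"wz": 0,"gripper": 66},
    {"tx": 0,"ty": 0,"tz": -30,"wx": 0,"wy": 0,"wz": 0,"gripper": 66},
    {"tx": 0,"ty": 0,"tz": -40,"wx": 0,"wy": 0,"wz": 0,"gripper": 66},
    {"tx": 0,"ty": 0,"tz": -40,"wx": 0,"wy": 0,"wz": 0,"gripper": 66},
    {"tx": 0,"ty": 0,"tz": -40,"wx": 0,"wy": 0,"wz": 0,"gripper": 66},
    {"tx": 0,"ty": 0,"tz": -30,"wx": 0,"wy": 0,"wz": 0,"gripper": 66},
  ],
)

```text
clock: 22.15
tool_pos: [0.5002, -0.0443, 0.2781]
eef_rot: [-0.002, 1.0, 0.0, 0.001]
ft_force: [0.9, 0.9, -0.1]
width: 0.0661
gripper_force: 0.0
```

Request:
play_rows(
  rows=[
    {"tx": 0,"ty": 0,"tz": -30,"wx": 0,"wy": 0,"wz": -7,"gripper": 66},
    {"tx": 0,"ty": 0,"tz": 0,"wx": 0,"wy": 0,"wz": -7,"gripper": 66},
    {"tx": 0,"ty": 0,"tz": 0,"wx": 0,"wy": 0,"wz": -7,"gripper": 66},
    {"tx": 0,"ty": 0,"tz": 0,"wx": 0,"wy": 0,"wz": -7,"gripper": 66},
    {"tx": 0,"ty": 0,"tz": 0,"wx": 0,"wy": 0,"wz": -7,"gripper": 66},
    {"tx": 0,"ty": 0,"tz": 0,"wx": 0,"wy": 0,"wz": -7,"gripper": 66},
    {"tx": 0,"ty": 0,"tz": 0,"wx": 0,"wy": 0,"wz": -7,"gripper": 66},
    {"tx": 0,"ty": 0,"tz": 0,"wx": 0,"wy": 0,"wz": -7,"gripper": 66},
    {"tx": 0,"ty": 0,"tz": 0,"wx": 0,"wy": 0,"wz": -7,"gripper": 66},
    {"tx": 0,"ty": 0,"tz": 0,"wx": 0,"wy": 0,"wz": -7,"gripper": 66},
    {"tx": 0,"ty": 0,"tz": 0,"wx": 0,"wy": 0,"wz": -7,"gripper": 66},
    {"tx": 0,"ty": 0,"tz": 0,"wx": 0,"wy": 0,"wz": -7,"gripper": 66},
  ],
)

```text
clock: 23.15
tool_pos: [0.4997, -0.0444, 0.3046]
eef_rot: [-0.001, 0.741, 0.671, 0.0]
ft_force: [-0.4, 0.9, 0.1]
width: 0.0664
gripper_force: 0.0
```

Request:
play_rows(
  rows=[
    {"tx": 0,"ty": 0,"tz": 0,"wx": 0,"wy": 0,"wz": -6,"gripper": 50},
    {"tx": -38,"ty": 0,"tz": 0,"wx": 0,"wy": 0,"wz": 0,"gripper": 50},
    {"tx": -38,"ty": 0,"tz": 0,"wx": 0,"wy": 0,"wz": 0,"gripper": 50},
    {"tx": -38,"ty": 0,"tz": 0,"wx": 0,"wy": 0,"wz": 0,"gripper": 50},
    {"tx": 0,"ty": 0,"tz": 0,"wx": 0,"wy": 0,"wz": 0,"gripper": 50},
  ],
)

```text
clock: 23.57
tool_pos: [0.4989, -0.1672, 0.3041]
eef_rot: [-0.001, 0.711, 0.703, 0.0]
ft_force: [-0.8, -0.9, -0.3]
width: 0.0506
gripper_force: 0.0
```

Run:
```python
from fit import *
np.set_printoptions(precision=4,suppress=True)
s=read_state();print(s["clock"],s["tool_pos"],s["eef_rot"],s["joints"])
o=[]
for c in("side","top"):
    d=eyes.get_image(c)
    if c=="top":
        print("hub",edge(d,[(.22,.051),(.22,.039)],(.501,.152)))
        for k in range(1):
            for t in("hub","crank"): print(t,[atz(d,r["position"],.22)[:2] for r in spotter.landmark_of(c,t)])
    for y,x in {"side":[(225,297),(165,275)],"top":[(190,290),(182,215)]}[c]:
        im=cv2.resize(np.ascontiguousarray(d["frame"][y-30:y+30,x-40:x+40,::-1]),None,fx=5,fy=5,interpolation=2)
        f=lambda P:np.round((proj(d,P)[:,::-1]-[x-40,y-30]+.5)*5).astype(np.int32)
        for z,r,col in((.108,.044,255),(.133,.023,255)): cv2.polylines(im,[f(circ(.499,-.044,z,r))],True,(0,0,col),1)
        for xx,yy,z,r in((.5,.155,.22,.051),(.5,.155,.22,.039),(.534,.185,.26,.01),(.534,.185,.222,.01)):cv2.polylines(im,[f(circ(xx,yy,z,r))],True,(0,255,0),1)
        o.append(im)
cv2.imwrite("pics/s2.png",np.vstack([np.hstack(o[:2]),np.hstack(o[2:])]))
```

```text
23.5667 [ 0.4989 -0.1672  0.3041] [-0.0006  0.711   0.7032  0.0001] [-1.4208 -0.3691  1.3699  1.6273  0.3604  1.5906 -0.0687]
hub [368.9727   0.5005   0.156 ]
hub [array([0.5003, 0.1502])]
crank [array([0.5327, 0.1949])]
```

View pics/s2.png

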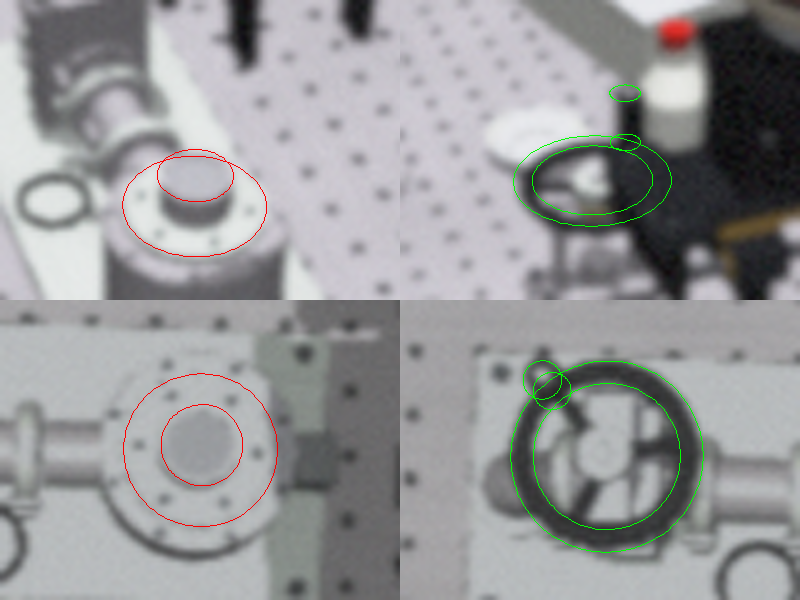

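The lid lies flat and centred on the chamber: the red overlay matches in both views. The wheel matches centre (0.500, 0.155), and the crank is at about (0.534, 0.185). Moving over the crank.

Request:
play_rows(
  rows=[
    {"tx": 25,"ty": 3,"tz": 0,"wx": 0,"wy": 0,"wz": 0,"gripper": 50},
    {"tx": 36,"ty": 4,"tz": 0,"wx": 0,"wy": 0,"wz": 0,"gripper": 50},
    {"tx": 36,"ty": 4,"tz": 0,"wx": 0,"wy": 0,"wz": 0,"gripper": 50},
    {"tx": 36,"ty": 4,"tz": 0,"wx": 0,"wy": 0,"wz": 0,"gripper": 50},
    {"tx": 36,"ty": 4,"tz": 0,"wx": 0,"wy": 0,"wz": 0,"gripper": 50},
    {"tx": 36,"ty": 4,"tz": 0,"wx": 0,"wy": 0,"wz": 0,"gripper": 50},
    {"tx": 36,"ty": 4,"tz": 0,"wx": 0,"wy": 0,"wz": 0,"gripper": 50},
    {"tx": 36,"ty": 4,"tz": 0,"wx": 0,"wy": 0,"wz": 0,"gripper": 50},
    {"tx": 36,"ty": 4,"tz": 0,"wx": 0,"wy": 0,"wz": 0,"gripper": 50},
    {"tx": 36,"ty": 0,"tz": 0,"wx": 0,"wy": 0,"wz": 0,"gripper": 50},
    {"tx": 0,"ty": 0,"tz": 0,"wx": 0,"wy": 0,"wz": 0,"gripper": 50},
    {"tx": 0,"ty": 0,"tz": 0,"wx": 0,"wy": 0,"wz": 0,"gripper": 50},
  ],
)

```text
clock: 24.77
tool_pos: [0.5087, 0.1808, 0.3085]
eef_rot: [0.006, 0.704, 0.71, 0.011]
ft_force: [-0.0, -0.8, -0.7]
width: 0.0503
gripper_force: 0.0
```

```bash
python3 -c "
from h import *
s=read_state();print(s['tool_pos'],s['joints'].round(3),s['clock'])"
```

```text
[0.50870629 0.18082987 0.30848812] [-2.111 -0.379  1.381  1.612  0.384  1.581 -0.723] 24.7667
```

Request:
play_rows(
  rows=[
    {"tx": 0,"ty": 30,"tz": 0,"wx": 0,"wy": 0,"wz": 0,"gripper": 50},
    {"tx": 0,"ty": 30,"tz": 0,"wx": 0,"wy": 0,"wz": 0,"gripper": 50},
    {"tx": 0,"ty": 30,"tz": 0,"wx": 0,"wy": 0,"wz": 0,"gripper": 50},
    {"tx": 0,"ty": 0,"tz": 0,"wx": 0,"wy": 0,"wz": 0,"gripper": 50},
  ],
)

```text
clock: 25.1
tool_pos: [0.5455, 0.1564, 0.32]
eef_rot: [0.021, 0.708, 0.705, 0.039]
ft_force: [-0.8, -0.3, 0.3]
width: 0.05
gripper_force: 0.0
```

```bash
python3 -c "
from h import *
s=read_state();print(s['tool_pos'],s['eef_rot'].round(3),s['joints'].round(3),s['clock'])"
```

```text
[0.54551856 0.15640797 0.32003743] [0.021 0.708 0.705 0.039] [-2.058 -0.381  1.385  1.588  0.407  1.54  -0.67 ] 25.1
```

```bash
cat > kin.py <<'E'
import numpy as np, itertools
from scipy.spatial.transform import Rotation as R
from scipy.optimize import least_squares
S=[([-1.34919337,.33390337,.03986978,1.46626863,-.01341935,1.3432855,-.05848675],[.20482448,.61634938,.19416541],[-8.4e-5,.159716724,.987162565,-7.95e-4]),
([-1.4208,-.3691,1.3699,1.6273,.3604,1.5906,-.0687],[.4989,-.1672,.3041],[-.0006,.711,.7032,.0001]),
([-2.111,-.379,1.381,1.612,.384,1.581,-.723],[.50870629,.18082987,.30848812],[.006,.704,.71,.011]),
([-2.058,-.381,1.385,1.588,.407,1.54,-.67],[.54551856,.15640797,.32003743],[.021,.708,.705,.039])]
def fk(q,p,s):
    z=lambda a:R.from_rotvec([0,0,a]);y=lambda a:R.from_rotvec([0,a,0])
    r=z(s[0]*q[0]+p[5]);t=np.array([0,0,p[0]])
    r=r*y(s[4]*q[1]);r=r*z(s[1]*q[2]);t=t+r.apply([p[4],0,p[1]])
    r=r*y(q[3]*s[5]);t=t+r.apply([p[7],0,p[2]]);r=r*z(s[2]*q[4]);r=r*y(q[5]*s[6]);t=t+r.apply([p[8],0,p[3]])
    return t,r*z(s[3]*q[6]+p[6])
def res(p,s):
    o=[]
    for q,t,w in S:
        a,b=fk(q,p,s);o+=[*(a-t)*5,*(R.from_quat(np.roll(w,-1)).inv()*b).as_rotvec()]
    return np.r_[o,.05*p[4],.05*p[7],.05*p[8]]
E
python3 - <<'E'
from kin import *
out=[]
for s in itertools.product((1,-1),repeat=4):
  for e in((1,1,1),(-1,-1,-1),(1,-1,1),(1,1,-1)):
    for o1 in(0,np.pi/2,np.pi,-np.pi/2):
      for o7 in (0,np.pi):
        r=least_squares(res,[.35,.45,.45,.25,0,o1,o7,0,0],args=(s+e,),max_nfev=40);out.append((r.cost,s+e,r.x))
out.sort(key=lambda t:t[0])
for c,s,x in out[:6]: print(c,s,x.round(3))
E
```

```text
0.000258785813798366 (-1, -1, -1, -1, -1, -1, -1) [ 0.326  0.336  0.218  0.457 -0.161  3.074 -1.638  0.112  0.15 ]
0.0002587858137983776 (-1, -1, -1, -1, -1, -1, -1) [ 0.326  0.336  0.218  0.457 -0.161  3.074 -1.638  0.112  0.15 ]
0.0002587858137983817 (-1, -1, -1, -1, 1, 1, 1) [ 0.326  0.336  0.218  0.457  0.161 -0.067  1.504 -0.112 -0.15 ]
0.0002587858137983833 (-1, -1, -1, -1, 1, 1, 1) [ 0.326  0.336  0.218  0.457  0.161 -0.067  1.504 -0.112 -0.15 ]
0.00025878581379838364 (-1, -1, -1, -1, 1, 1, 1) [ 0.326  0.336  0.218  0.457  0.161 -0.067  1.504 -0.112 -0.15 ]
0.00025878581379838847 (-1, -1, -1, -1, 1, 1, 1) [ 0.326  0.336  0.218  0.457  0.161 -0.067  1.504 -0.112 -0.15 ]
```

```bash
cat > sim.py <<'E'
from kin import *
s=(-1,-1,-1,-1,1,1,1)
P=least_squares(res,[.326,.336,.218,.457,.161,-.067,1.504,-.112,-.15],args=(s,)).x
lo=np.array([-2.58,-.38,-1.3,.25,-1.5,.08,-2.65]);hi=np.array([2.58,2.09,1.39,2.4,4.64,2.09,2.65])
def F(q): return fk(q,P,s)
def jac(q):
    t,r=F(q);J=np.zeros((6,7))
    for i in range(7):
        d=np.array(q,float);d[i]+=1e-5;a,b=F(d);J[:3,i]=(a-t)/1e-5;J[3:,i]=(b*r.inv()).as_rotvec()/1e-5
    return J
def track(q,tt,rt,n=15,lam=.01,k=0,rest=None):
    q=np.array(q,float)
    for _ in range(n):
        t,r=F(q);e=np.r_[tt-t,(rt*r.inv()).as_rotvec()];J=jac(q)
        Jp=J.T@np.linalg.inv(J@J.T+lam**2*np.eye(6));dq=Jp@e
        if k: dq+=(np.eye(7)-Jp@J)@(k*(rest-q))
        q=np.clip(q+dq,lo,hi)
    return q,e
def run(q,segs,**kw):
    """segs: (tool shift mm, wz deg, rows)"""
    t,r=F(q);out=[]
    for (d,wz,n) in segs:
        for i in range(n):
            t=t+r.apply(np.array(d)/1e3/n);r=r*R.from_rotvec([0,0,np.radians(wz)/n])
            q,e=track(q,t,r,n=3,**kw)
        out.append((q.round(2),np.abs(e).max().round(4)))
    return q,out
E
python3 - <<'E'
from sim import *
q0=S[0][0]
segs=[((0,0,-120),0,4),((0,0,0),71.6,10),((-270,300,0),0,10),((-652,-38,0),0,17),((-5,0,-0),0,1),((0,0,318),0,10),((0,0,0),90,13),((0,0,-150),0,6),((32,-262,0),0,10),((0,0,58),0,5),((0,0,-218),0,8),((0,0,0),-90,13),((-123,0,0),0,4),((348,35,0),0,10)]
for kw in(dict(),dict(lam=.1),dict(k=.1,rest=np.array(q0))):
    q,o=run(q0,segs,**kw)
    print(kw)
    for a in o: print(*a)
E
```

```text
{}
[-1.35  0.14  0.03  1.59 -0.    1.41 -0.06] 0.0453
[-1.59 -0.16  0.15  2.33  0.12  0.96 -1.23] 0.058
[-0.84  0.29  0.21  1.1  -0.05  1.76 -0.62] 0.0611
[ 0.36  0.46  0.33  0.51 -0.18  2.09  0.55] 0.0749
[ 0.36  0.46  0.33  0.53 -0.17  2.09  0.56] 0.0587
[ 0.63  2.09  0.18  0.25 -0.02  2.09  0.41] 1.2232
[ 0.68  1.87 -0.08  0.25 -0.18  2.09 -1.14] 0.6875
[ 0.52  1.45  0.04  0.25 -0.04  2.09 -1.13] 0.5177
[-0.05  2.09 -0.13  0.25 -0.07  2.09 -1.68] 1.2481
[ 0.4   2.09 -0.21  0.25 -0.2   2.09 -1.26] 0.9489
[-0.06  0.84 -0.25  0.25  0.33  2.09 -1.44] 0.2102
[ 0.06  0.54 -0.22  0.25  0.19  2.09  0.03] 0.2626
[ 0.32  0.49 -0.17  0.26  0.12  2.09  0.25] 0.2871
[-0.29  0.49 -0.24  0.47  0.14  2.09 -0.42] 0.0966
{'lam': 0.1}
[-1.34  0.38  0.04  0.94 -0.01  1.8  -0.06] 0.0304
[-1.41  0.39  0.14  0.92 -0.06  1.81 -1.29] 0.0304
[-0.87  0.36  0.31  0.93 -0.11  1.85 -0.62] 0.0142
[-0.36  0.11  0.94  1.49 -0.08  1.58  0.58] 0.0067
[-0.32  0.15  0.95  1.43 -0.12  1.62  0.61] 0.0048
[-0.28  0.32  0.76  2.4  -0.5   0.47  0.91] 0.0722
[-0.59  0.56  1.12  2.38 -0.85  0.69 -0.39] 0.0006
[-0.83  0.33  
[... 471 characters left out ...]
.33  0.42  0.02  0.74 -0.02  1.99 -0.06] 0.2451
[-1.38  0.34  0.1   1.02 -0.04  1.78 -1.28] 0.1318
[-0.8   0.39  0.22  0.84 -0.08  1.92 -0.61] 0.1199
[-0.32  0.2   0.97  1.35 -0.16  1.68  0.63] 0.0005
[-0.24  0.21  0.91  1.31 -0.16  1.7   0.64] 0.0001
[-0.27  0.3   0.74  2.4  -0.48  0.45  0.89] 0.0994
[-0.54  0.5   1.05  2.4  -0.78  0.63 -0.44] 0.0028
[-0.87  0.23  1.39  2.22 -0.29  0.92 -0.81] 0.0812
[-0.55 -0.15  0.56  2.4   0.12  0.79 -1.64] 0.0817
[-0.53 -0.14  0.56  2.4   0.13  0.61 -1.65] 0.252
[-0.56 -0.14  0.54  1.81  0.07  1.45 -1.61] 0.0
[-0.73 -0.15  0.68  1.8   0.1   1.46 -0.06] 0.0
[-0.61 -0.04  0.85  1.66  0.03  1.5   0.24] 0.0
[-0.85  0.14  0.52  1.4  -0.07  1.62 -0.34] 0.0001
```

```bash
nproc
cat > fast.py <<'E'
from sim import P,lo,hi,S
import numpy as np
from scipy.spatial.transform import Rotation as R
A=[2,1,2,1,2,1,2];SG=[-1,1,-1,1,-1,1,-1];OFF=[P[5],0,0,0,0,0,P[6]]
T=[[0,0,P[0]],[0,0,0],[P[4],0,P[1]],[P[7],0,P[2]],[0,0,0],[P[8],0,P[3]],[0,0,0]]
def rm(ax,a):
    c,s=np.cos(a),np.sin(a)
    return np.array([[c,-s,0],[s,c,0],[0,0,1]]) if ax==2 else np.array([[c,0,s],[0,1,0],[-s,0,c]])
def fkj(q):
    M=np.eye(3);t=np.zeros(3);ax=[];pt=[]
    for i in range(7):
        # T[i] applied after rotation i (T[0] is along z)
        ax.append(SG[i]*M[:,A[i]]);pt.append(t.copy());M=M@rm(A[i],SG[i]*q[i]+OFF[i]);t=t+M@T[i]
    J=np.array([np.r_[np.cross(a,t-p),a] for a,p in zip(ax,pt)]).T
    return t,M,J
def step(q,tt,Mt,n=3,lam=.1):
    for _ in range(n):
        t,M,J=fkj(q);e=np.r_[tt-t,R.from_matrix(Mt@M.T).as_rotvec()]
        q=np.clip(q+J.T@np.linalg.solve(J@J.T+lam**2*np.eye(6),e),lo,hi)
    return q
def go(q,pos,M,segs):
    """segs: ('t',xyz world target) or ('r',wz deg); returns q, margins list, errs"""
    mar=[];er=[];pos=np.array(pos,float)
    for k,v in segs:
        if k=='t':
            d=np.array(v)-pos;n=max(1,int(np.ceil(np.linalg.norm(d)/.036)))
            for i in range(n):
                pos=pos+d/n;q=step(q,pos,M);mar.append(np.minimum(q-lo,hi-q).min());er.append(np.linalg.norm(fkj(q)[0]-pos))
        else:
            n=max(1,int(np.ceil(abs(v)/7)))
            for i in range(n):
                M=M@R.from_rotvec([0,0,np.radians(v/n)]).as_matrix();q=step(q,pos,M);mar.append(np.minimum(q-lo,hi-q).min());er.append(np.linalg.norm(fkj(q)[0]-pos))
    return q,np.array(mar),np.array(er),pos,M
E
cat > search.py <<'E'
from fast import *
from multiprocessing import Pool
q0=np.array(S[3][0]);t0,M0,_=fkj(q0)
def f(seed):
    r=np.random.default_rng(seed);segs=[]
    for k in range(r.integers(2,4)):
        if r.random()<.7: segs.append(('r',round(r.uniform(-100,100))))
        a=r.uniform(-.3,1.3);rad=r.uniform(.5,.75);segs.append(('t',(rad*np.cos(a),rad*np.sin(a),r.uniform(.28,.42))))
    if r.random()<.5: segs.append(('r',round(r.uniform(-100,100))))
    segs.append(('t',(.534,.185,.28)))
    q,m,e,p,M=go(q0,t0,M0,segs)
    return np.minimum(q-lo,hi-q)[:6].min()-2*max(0,.02-m[3:].min())*5-max(0,e[5:].max()-.02)*5-.003*len(m),segs,q,m,e
if __name__=="__main__":
    with Pool() as p: out=sorted(p.map(f,range(3000),chunksize=20),key=lambda t:-t[0])
    for s,segs,q,m,e in out[:4]: print(round(s,3),[(k,np.round(v,3)) for k,v in segs],q.round(2),m.round(2),e.max().round(3),len(m))
E
time timeout 400 python3 search.py
```

```text
4
0.27 [('r', np.int64(-7)), ('t', array([0.287, 0.473, 0.379])), ('r', np.int64(-80)), ('t', array([0.548, 0.306, 0.374])), ('r', np.int64(-42)), ('t', array([0.534, 0.185, 0.28 ]))] [-1.12  0.18  0.82  1.41 -0.13  1.54  1.94] [0.   0.01 0.01 0.02 0.03 0.05 0.08 0.12 0.17 0.23 0.3  0.34 0.34 0.32
 0.3  0.28 0.27 0.26 0.25 0.24 0.23 0.23 0.22 0.22 0.21 0.22 0.23 0.24
 0.25 0.26 0.26 0.26 0.26 0.26 0.24 0.24 0.24 0.24 0.24 0.24 0.25 0.25
 0.27 0.34 0.55] 0.045 45
0.216 [('r', np.int64(-2)), ('t', array([0.383, 0.408, 0.372])), ('t', array([0.573, 0.383, 0.305])), ('r', np.int64(-86)), ('t', array([0.534, 0.185, 0.28 ]))] [-0.95  0.05  0.56  1.62 -0.02  1.41  1.15] [0.   0.02 0.04 0.07 0.1  0.14 0.15 0.13 0.1  0.09 0.06 0.09 0.16 0.24
 0.32 0.38 0.36 0.35 0.35 0.36 0.36 0.36 0.37 0.37 0.37 0.38 0.38 0.38
 0.38 0.36 0.34 0.33 0.35 0.43 0.43] 0.043 35
0.161 [('t', array([0.376, 0.363, 0.42 ])), ('r', np.int64(-56)), ('t', array([0.481, 0.384, 0.379])), ('r', np.int64(-62)), ('t', array([0.534, 0.185, 0.28 ]))] [-1.28 -0.04  0.86  1.8   0.04  1.28  1.62] [0.03 0.05 0.08 0.12 0.17 0.19 0.17 0.15 0.14 0.14 0.14 0.14 0.15 0.16
 0.17 0.16 0.18 0.19 0.23 0.26 0.24 0.22 0.22 0.22 0.22 0.22 0.22 0.22
 0.22 0.23 0.23 0.25 0.29 0.39 0.5  0.34] 0.034 36
0.138 [('t', array([0.325, 0.417, 0.357])), ('t', array([0.5  , 0.388, 0.333])), ('t', array([0.507, 0.183, 0.4  ])), ('r', np.int64(-91)), ('t', array([0.534, 0.185, 0.28 ]))] [-1.41 -0.06  0.97  1.82  0.06  1.27  1.13] [0.01 0.01 0.01 0.01 0.03 0.05 0.09 0.13 0.18 0.24 0.3  0.26 0.2  0.21
 0.26 0.27 0.26 0.25 0.24 0.22 0.19 0.2  0.2  0.2  0.2  0.2  0.21 0.21
 0.21 0.21 0.21 0.21 0.21 0.21 0.28 0.39 0.39 0.32] 0.023 38
real	1m56.182s
user	7m34.929s
sys	0m0.214s
```

Request:
play_rows(
  rows=[
    {"tx": 28,"ty": -18,"tz": -6,"wx": 0,"wy": 0,"wz": 0,"gripper": 50},
    {"tx": 28,"ty": -18,"tz": -6,"wx": 0,"wy": 0,"wz": 0,"gripper": 50},
    {"tx": 28,"ty": -18,"tz": -6,"wx": 0,"wy": 0,"wz": 0,"gripper": 50},
    {"tx": 28,"ty": -18,"tz": -6,"wx": 0,"wy": 0,"wz": 0,"gripper": 50},
    {"tx": 28,"ty": -18,"tz": -6,"wx": 0,"wy": 0,"wz": 0,"gripper": 50},
    {"tx": 28,"ty": -18,"tz": -6,"wx": 0,"wy": 0,"wz": 0,"gripper": 50},
    {"tx": 28,"ty": -18,"tz": -6,"wx": 0,"wy": 0,"wz": 0,"gripper": 50},
    {"tx": 28,"ty": -18,"tz": -6,"wx": 0,"wy": 0,"wz": 0,"gripper": 50},
    {"tx": 28,"ty": -18,"tz": -6,"wx": 0,"wy": 0,"wz": 0,"gripper": 50},
    {"tx": 0,"ty": 0,"tz": 0,"wx": 0,"wy": 0,"wz": 0,"gripper": 50},
  ],
)

```text
clock: 25.93
tool_pos: [0.3702, 0.4175, 0.3657]
eef_rot: [0.023, 0.702, 0.711, 0.038]
ft_force: [-2.4, 1.2, -0.3]
width: 0.05
gripper_force: 0.0
```

```bash
cat > st.py <<'E'
from h import *
s=read_state();M=rot(s['eef_rot']).as_matrix();print(s['tool_pos'].round(4),s['joints'].round(3),round(s['clock'],2),s['ft_force'].round(1),s['width'],s['gripper_force']);print(M.round(3).tolist())
E
python3 st.py
```

```text
[0.3702 0.4175 0.3657] [-2.233  0.05   1.346  1.502  0.004  1.557 -0.877] 25.93 [-2.4  1.2 -0.3] 0.04997083389362388 0.0
[[-0.013, 0.996, 0.086], [1.0, 0.011, 0.022], [0.021, 0.086, -0.996]]
```

Request:
play_rows(
  rows=[
    {"tx": 0,"ty": 0,"tz": 0,"wx": 4.9,"wy": -1.2,"wz": 0,"gripper": 50},
    {"tx": -4,"ty": 33,"tz": 10,"wx": 0,"wy": 0,"wz": 0,"gripper": 50},
    {"tx": -4,"ty": 33,"tz": 10,"wx": 0,"wy": 0,"wz": 0,"gripper": 50},
    {"tx": -4,"ty": 33,"tz": 10,"wx": 0,"wy": 0,"wz": 0,"gripper": 50},
    {"tx": -4,"ty": 33,"tz": 10,"wx": 0,"wy": 0,"wz": 0,"gripper": 50},
    {"tx": -4,"ty": 33,"tz": 10,"wx": 0,"wy": 0,"wz": 0,"gripper": 50},
    {"tx": -4,"ty": 33,"tz": 10,"wx": 0,"wy": 0,"wz": 0,"gripper": 50},
    {"tx": 0,"ty": 0,"tz": 0,"wx": 0,"wy": 0,"wz": 0,"gripper": 50},
  ],
)

```text
clock: 26.6
tool_pos: [0.5659, 0.3783, 0.3165]
eef_rot: [0.011, 0.711, 0.703, 0.014]
ft_force: [-0.0, -1.5, -0.1]
width: 0.05
gripper_force: 0.0
```

```bash
python3 st.py
cat > circ.py <<'E'
# simulate: rotate, go above crank, descend, 1.3 turns cw, 2 turns ccw
from fast import *
from h import read_state,rot
import sys
s=read_state();q=np.array(s["joints"]);t,M,_=fkj(q);rest=s["tool_pos"]-t
for wz in map(float,sys.argv[1:]):
    sg=[('r',wz),('t',(.534,.185,.28)),('t',(.534,.185,.2))]
    a0=np.arctan2(.03,.034)
    for tot in(-1.3,.7):
        pass
    th=np.r_[np.linspace(a0,a0-2*np.pi*1.2,30),np.linspace(a0-2*np.pi*1.2,a0+2*np.pi*.8,50)]
    sg+=[('t',(.5+.045*np.cos(a),.155+.045*np.sin(a),.2)) for a in th]
    r=go(q,t,M,sg);print(wz,"end",r[0].round(2),"margin",r[1].min().round(2),"err",r[2].max().round(3))
E
python3 circ.py -86 -60 -30 0 -120
```

```text
[0.5659 0.3783 0.3165] [-1.363  0.527  1.129  1.244 -0.465  1.61  -0.343] 26.6 [-0.  -1.5 -0.1] 0.0499666221693758 0.0
[[0.013, 0.999, 0.035], [1.0, -0.013, 0.003], [0.004, 0.035, -0.999]]
-86.0 end [-1.46 -0.12  1.11  2.17  0.14  0.99  1.05] margin 0.0 err 0.013
-60.0 end [-1.48 -0.13  1.12  2.17  0.15  0.99  0.59] margin 0.0 err 0.008
-30.0 end [-1.49 -0.13  1.13  2.17  0.15  0.99  0.07] margin 0.0 err 0.011
0.0 end [-1.49 -0.13  1.13  2.17  0.15  0.99 -0.45] margin 0.0 err 0.03
-120.0 end [-1.38 -0.1   1.03  2.17  0.12  0.99  1.67] margin 0.0 err 0.018
```

```bash
cat > search2.py <<'E'
from fast import *
from multiprocessing import Pool
q0=np.array([-1.363,.527,1.129,1.244,-.465,1.61,-.343]);t0,_,_=fkj(q0);M0=np.array([[0,1,0],[1,0,0],[0,0,-1.]])
a0=np.arctan2(.03,.034)
th=np.r_[np.linspace(a0,a0-2*np.pi*1.1,18)[1:],np.linspace(a0-2*np.pi*1.1,a0+2*np.pi*.9,32)]
C=[('t',(.534,.185,.28)),('t',(.534,.185,.2))]+[('t',(.5+.045*np.cos(a),.155+.045*np.sin(a),.2)) for a in th]
def f(seed):
    r=np.random.default_rng(seed);segs=[]
    for k in range(r.integers(0,4)):
        if r.random()<.6: segs.append(('r',round(r.uniform(-100,60))))
        a=r.uniform(-.1,1.2);rad=r.uniform(.5,.8);segs.append(('t',(rad*np.cos(a),rad*np.sin(a),r.uniform(.28,.4))))
    if r.random()<.8: segs.append(('r',round(r.uniform(-100,60))))
    q,m,e,p,M=go(q0,t0,M0,segs+C[:1]);n=len(m)
    if m.min()<.03: return -9,segs,q,m,e
    q2,m2,e2,_,_=go(q,p,M,C[1:])
    return min(m.min()+.1,m2.min())-.002*n,segs,q,m2,e2
if __name__=="__main__":
    with Pool() as p: out=sorted(p.map(f,range(1600),chunksize=10),key=lambda t:-t[0])
    for s,segs,q,m,e in out[:5]: print(round(s,3),[(k,np.round(v,3)) for k,v in segs],q.round(2),m.min().round(3),e.max().round(4))
E
time timeout 560 python3 search2.py
```

```text
0.01 [('r', np.int64(-3)), ('t', array([0.594, 0.318, 0.371]))] [-0.89  0.39  0.75  0.98 -0.27  1.87 -0.21] 0.03 0.0454
0.007 [('r', np.int64(8)), ('t', array([0.677, 0.213, 0.304])), ('r', np.int64(4))] [-0.81  0.4   0.64  0.92 -0.24  1.9  -0.49] 0.033 0.069
0.005 [('r', np.int64(25)), ('t', array([0.623, 0.281, 0.319])), ('r', np.int64(10))] [-0.87  0.4   0.73  0.95 -0.28  1.89 -0.88] 0.033 0.0528
0.003 [('r', np.int64(-8)), ('t', array([0.568, 0.355, 0.348]))] [-0.93  0.4   0.81  1.   -0.29  1.86 -0.11] 0.025 0.0408
0.003 [('t', array([0.62 , 0.362, 0.347]))] [-0.84  0.38  0.66  0.97 -0.24  1.87 -0.28] 0.023 0.0466
real	1m47.515s
user	7m0.453s
sys	0m0.215s
```

```bash
python3 - <<'E'
import re
t=open('kin.py').read()
t=t.replace("[.021,.708,.705,.039])]","[.021,.708,.705,.039]),\n([-2.233,.05,1.346,1.502,.004,1.557,-.877],[.3702,.4175,.3657],[.023,.702,.711,.038]),\n([-1.363,.527,1.129,1.244,-.465,1.61,-.343],[.5659,.3783,.3165],[.011,.711,.703,.014])]")
open('kin.py','w').write(t)
E
python3 - <<'E'
from kin import *
import numpy as np
s=(-1,-1,-1,-1,1,1,1)
for reg in(1,):
    for x0 in([.326,.336,.218,.457,.161,-.067,1.504,-.112,-.15],[.35,.42,.4,.25,0,-.05,1.57,0,0],[.35,.42,.4,.3,.08,-.05,1.57,-.08,.0]):
        r=least_squares(res,x0,args=(s,));print(r.cost,r.x.round(3));print((r.fun[:36].reshape(6,6)/np.r_[5,5,5,1,1,1]).round(4))
E
```

```text
0.004611198096636192 [ 0.3    0.4    0.56   0.441 -0.051 -0.057  1.514 -0.069 -0.018]
[[-0.0031  0.0141 -0.0013  0.      0.0001 -0.0002]
 [-0.0022  0.0034 -0.001  -0.0001  0.     -0.0003]
 [-0.0037 -0.0007  0.0004 -0.     -0.0032 -0.0004]
 [-0.0014 -0.0029  0.0031 -0.0021 -0.004  -0.0006]
 [ 0.0059 -0.0041 -0.0032 -0.0009 -0.0045  0.0004]
 [-0.0041 -0.0046  0.002  -0.0003 -0.0027  0.0012]]
0.004611198096636264 [ 0.3    0.4    0.56   0.441 -0.051 -0.057  1.514 -0.069 -0.018]
[[-0.0031  0.0141 -0.0013  0.      0.0001 -0.0002]
 [-0.0022  0.0034 -0.001  -0.0001  0.     -0.0003]
 [-0.0037 -0.0007  0.0004 -0.     -0.0032 -0.0004]
 [-0.0014 -0.0029  0.0031 -0.0021 -0.004  -0.0006]
 [ 0.0059 -0.0041 -0.0032 -0.0009 -0.0045  0.0004]
 [-0.0041 -0.0046  0.002  -0.0003 -0.0027  0.0012]]
0.00461119809663608 [ 0.3    0.4    0.56   0.441 -0.051 -0.057  1.514 -0.069 -0.018]
[[-0.0031  0.0141 -0.0013  0.      0.0001 -0.0002]
 [-0.0022  0.0034 -0.001  -0.0001  0.     -0.0003]
 [-0.0037 -0.0007  0.0004 -0.     -0.0032 -0.0004]
 [-0.0014 -0.0029  0.0031 -0.0021 -0.004  -0.0006]
 [ 0.0059 -0.0041 -0.0032 -0.0009 -0.0045  0.0004]
 [-0.0041 -0.0046  0.002  -0.0003 -0.0027  0.0012]]
```

```bash
sed -i 's/^P=.*/P=least_squares(res,[.3,.4,.56,.44,-.05,-.057,1.514,-.07,-.018],args=(s,)).x/' sim.py
cat > circ.py <<'E'
from fast import *
import sys
q0=np.array([-1.363,.527,1.129,1.244,-.465,1.61,-.343]);t0,_,_=fkj(q0);M0=np.array([[0,1,0],[1,0,0],[0,0,-1.]])
a0=np.arctan2(.03,.034);th=np.r_[np.linspace(a0,a0-2*np.pi*1.2,20)[1:],np.linspace(a0-2*np.pi*1.2,a0+2*np.pi*.8,33)]
C=[('t',(.5+.045*np.cos(a),.155+.045*np.sin(a),.2)) for a in th]
for wz in(-86,-60,-30,0,30):
  for lam in(.05,.1):
    q,t,M=q0,t0,M0;Q=[]
    import fast; fast.step.__defaults__=(3,lam)
    for sg in [('r',wz),('t',(.534,.185,.28)),('t',(.534,.185,.2))]+C:
        q,m,e,t,M=go(q,t,M,[sg]);Q.append(q)
    Q=np.array(Q);print(wz,lam,"above",Q[1].round(2),"crank",Q[2].round(2),"afterCW",Q[21].round(2),"end",Q[-1].round(2),"\n  min",Q.min(0).round(2),"max",Q.max(0).round(2),e)
E
python3 circ.py
```

```text
-86 0.05 above [-1.21  0.13  0.9   1.58 -0.1   1.49  1.19] crank [-1.22  0.14  0.89  1.71 -0.11  1.34  1.2 ] afterCW [-1.16  0.1   0.91  1.74 -0.08  1.34  1.27] end [-1.3   0.13  1.08  1.74 -0.12  1.35  1.3 ] 
  min [-1.38 -0.22  0.79  1.2  -0.32  1.34  0.97] max [-1.16  0.46  1.08  1.91  0.17  1.61  1.3 ] [4.63927554e-05]
-86 0.1 above [-1.21  0.13  0.9   1.58 -0.1   1.49  1.19] crank [-1.21  0.14  0.89  1.71 -0.11  1.34  1.2 ] afterCW [-1.15  0.1   0.9   1.74 -0.08  1.34  1.27] end [-1.27  0.12  1.04  1.74 -0.1   1.34  1.29] 
  min [-1.35 -0.21  0.78  1.2  -0.32  1.34  0.98] max [-1.15  0.46  1.04  1.91  0.16  1.61  1.29] [0.0008619]
-60 0.05 above [-1.3   0.14  1.    1.58 -0.12  1.49  0.76] crank [-1.3   0.16  1.    1.71 -0.13  1.35  0.77] afterCW [-1.25  0.12  1.01  1.74 -0.1   1.34  0.83] end [-1.45  0.18  1.26  1.74 -0.17  1.35  0.89] 
  min [-1.53 -0.26  0.87  1.2  -0.37  1.34  0.47] max [-1.21  0.48  1.28  1.91  0.22  1.62  0.89] [0.0001989]
-60 0.1 above [-1.3   0.15  1.    1.58 -0.12  1.49  0.76] crank [-1.3   0.16  1.    1.71 -0.13  1.35  0.77] afterCW [-1.23  0.12  1.    
[... 1400 characters left out ...]
 max [-1.31  0.55  1.39  1.91  0.32  1.65 -0.12] [0.07182094]
30 0.05 above [-1.56  0.3   1.39  1.58 -0.3   1.52 -0.67] crank [-1.57  0.31  1.38  1.71 -0.31  1.38 -0.67] afterCW [-1.46  0.19  1.28  1.74 -0.18  1.35 -0.67] end [-1.99 -0.15  1.39  1.78  0.15  1.35 -0.94] 
  min [-1.99 -0.37  1.05  1.2  -0.56  1.34 -1.19] max [-1.34  0.6   1.39  1.91  0.34  1.68 -0.6 ] [0.11311166]
30 0.1 above [-1.55  0.31  1.39  1.57 -0.31  1.52 -0.66] crank [-1.57  0.31  1.38  1.71 -0.31  1.38 -0.66] afterCW [-1.44  0.19  1.26  1.73 -0.18  1.35 -0.67] end [-1.92 -0.16  1.39  1.79  0.17  1.35 -0.96] 
  min [-1.92 -0.36  1.05  1.2  -0.56  1.34 -1.17] max [-1.34  0.6   1.39  1.91  0.32  1.68 -0.6 ] [0.07182551]
```

Rotating −90° here keeps all the joints well inside their ranges for the whole manoeuvre.

Request:
play_rows(
  rows=[
    {"tx": 0,"ty": 0,"tz": 0,"wx": 2,"wy": 0,"wz": 0,"gripper": 50},
    {"tx": 0,"ty": 0,"tz": 0,"wx": 0,"wy": 0,"wz": -7,"gripper": 50},
    {"tx": 0,"ty": 0,"tz": 0,"wx": 0,"wy": 0,"wz": -7,"gripper": 50},
    {"tx": 0,"ty": 0,"tz": 0,"wx": 0,"wy": 0,"wz": -7,"gripper": 50},
    {"tx": 0,"ty": 0,"tz": 0,"wx": 0,"wy": 0,"wz": -7,"gripper": 50},
    {"tx": 0,"ty": 0,"tz": 0,"wx": 0,"wy": 0,"wz": -7,"gripper": 50},
    {"tx": 0,"ty": 0,"tz": 0,"wx": 0,"wy": 0,"wz": -7,"gripper": 50},
    {"tx": 0,"ty": 0,"tz": 0,"wx": 0,"wy": 0,"wz": -7,"gripper": 50},
    {"tx": 0,"ty": 0,"tz": 0,"wx": 0,"wy": 0,"wz": -7,"gripper": 50},
    {"tx": 0,"ty": 0,"tz": 0,"wx": 0,"wy": 0,"wz": -7,"gripper": 50},
    {"tx": 0,"ty": 0,"tz": 0,"wx": 0,"wy": 0,"wz": -7,"gripper": 50},
    {"tx": 0,"ty": 0,"tz": 0,"wx": 0,"wy": 0,"wz": -7,"gripper": 50},
  ],
)

```text
clock: 27.6
tool_pos: [0.5603, 0.3841, 0.3201]
eef_rot: [-0.0, 0.112, 0.994, 0.004]
ft_force: [-0.5, -0.5, 0.9]
width: 0.0499
gripper_force: 0.0
```

Request:
play_rows(
  rows=[
    {"tx": 0,"ty": 0,"tz": 0,"wx": 0,"wy": 0,"wz": -7,"gripper": 50},
    {"tx": 0,"ty": 0,"tz": 0,"wx": 0,"wy": 0,"wz": -6,"gripper": 50},
    {"tx": 0,"ty": 0,"tz": 0,"wx": 0,"wy": 0,"wz": 0,"gripper": 50},
    {"tx": 0,"ty": 0,"tz": 0,"wx": 0,"wy": 0,"wz": 0,"gripper": 50},
  ],
)

```text
clock: 27.93
tool_pos: [0.5602, 0.3844, 0.3202]
eef_rot: [0.0, 0.003, 1.0, 0.005]
ft_force: [-0.9, -0.2, -0.1]
width: 0.0499
gripper_force: 0.0
```

```bash
python3 st.py
```

```text
[0.5602 0.3844 0.3202] [-1.173  0.436  0.783  1.202 -0.311  1.614  1.11 ] 27.93 [-0.9 -0.2 -0.1] 0.04991661415944231 0.0
[[-1.0, 0.006, 0.001], [0.006, 1.0, 0.009], [-0.0, 0.009, -1.0]]
```

Request:
play_rows(
  rows=[
    {"tx": 2,"ty": -20,"tz": 0,"wx": 0,"wy": 0,"wz": 0,"gripper": 50},
    {"tx": 4,"ty": -30,"tz": 0,"wx": 0,"wy": 0,"wz": 0,"gripper": 50},
    {"tx": 4,"ty": -30,"tz": 0,"wx": 0,"wy": 0,"wz": 0,"gripper": 50},
    {"tx": 4,"ty": -30,"tz": 0,"wx": 0,"wy": 0,"wz": 0,"gripper": 50},
    {"tx": 4,"ty": -30,"tz": 0,"wx": 0,"wy": 0,"wz": 0,"gripper": 50},
    {"tx": 4,"ty": -30,"tz": 0,"wx": 0,"wy": 0,"wz": 0,"gripper": 50},
    {"tx": 4,"ty": -29,"tz": 0,"wx": 0,"wy": 0,"wz": 0,"gripper": 50},
    {"tx": 0,"ty": 0,"tz": 0,"wx": 0,"wy": 0,"wz": 0,"gripper": 50},
    {"tx": 0,"ty": 0,"tz": 0,"wx": 0,"wy": 0,"wz": 0,"gripper": 50},
  ],
)

```text
clock: 28.68
tool_pos: [0.5337, 0.184, 0.3189]
eef_rot: [0.0, 0.004, 1.0, 0.005]
ft_force: [0.5, 0.2, 0.5]
width: 0.0501
gripper_force: 0.0
```

```bash
python3 st.py
python3 - <<'E'
from fit import *
s=read_state();T=s["tool_pos"];w=s["width"]/2
d=eyes.get_image("side");y,x=165,285
im=cv2.resize(np.ascontiguousarray(d["frame"][y-40:y+40,x-50:x+50,::-1]),None,fx=6,fy=6,interpolation=2)
f=lambda P:np.round((proj(d,P)[:,::-1]-[x-50,y-40]+.5)*6).astype(np.int32)
for xx,yy,z,r in((.5,.155,.22,.051),(.534,.185,.26,.01),(.534,.185,.222,.01)):cv2.polylines(im,[f(circ(xx,yy,z,r))],True,(0,255,0),1)
for sg in(1,-1):
    b=np.array([[a,sg*(w+c),.0245+e] for a in(-.0095,.0095) for c in(0,.015) for e in(0,.05)])+T
    cv2.polylines(im,[cv2.convexHull(f(b))],True,(0,0,255),1)
cv2.imwrite("pics/c1.png",im)
E
```

```text
[0.5337 0.184  0.3189] [-1.168  0.138  0.87   1.509 -0.115  1.539  1.263] 28.68 [0.5 0.2 0.5] 0.05013128255618758 0.0
[[-1.0, 0.009, 0.001], [0.009, 1.0, 0.011], [-0.001, 0.011, -1.0]]
```

View pics/c1.png

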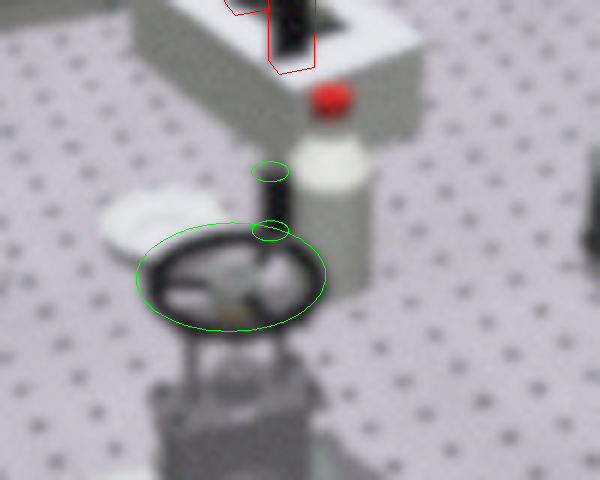

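The side view shows the crank top at about (152,281), some 2–3 mm further +x than the estimate. The fingers are well above it.

Request:
play_rows(
  rows=[
    {"tx": -2.5,"ty": 1,"tz": 20,"wx": 0,"wy": 0,"wz": 0,"gripper": 50},
    {"tx": 0,"ty": 0,"tz": 25,"wx": 0,"wy": 0,"wz": 0,"gripper": 50},
    {"tx": 0,"ty": 0,"tz": 20,"wx": 0,"wy": 0,"wz": 0,"gripper": 50},
    {"tx": 0,"ty": 0,"tz": 10,"wx": 0,"wy": 0,"wz": 0,"gripper": 50},
    {"tx": 0,"ty": 0,"tz": 10,"wx": 0,"wy": 0,"wz": 0,"gripper": 50},
    {"tx": 0,"ty": 0,"tz": 10,"wx": 0,"wy": 0,"wz": 0,"gripper": 50},
    {"tx": 0,"ty": 0,"tz": 10,"wx": 0,"wy": 0,"wz": 0,"gripper": 50},
    {"tx": 0,"ty": 0,"tz": 8,"wx": 0,"wy": 0,"wz": 0,"gripper": 50},
    {"tx": 0,"ty": 0,"tz": 4,"wx": 0,"wy": 0,"wz": 0,"gripper": 50},
    {"tx": 0,"ty": 0,"tz": 0,"wx": 0,"wy": 0,"wz": 0,"gripper": 50},
    {"tx": 0,"ty": 0,"tz": 0,"wx": 0,"wy": 0,"wz": 0,"gripper": 50},
  ],
)

```text
clock: 29.65
tool_pos: [0.5361, 0.1884, 0.2014]
eef_rot: [0.0, 0.001, 1.0, 0.005]
ft_force: [0.3, 0.7, 0.1]
width: 0.0497
gripper_force: 0.0
```

Request:
play_rows(
  newtons=5,
  rows=[
    {"tx": 0,"ty": 0,"tz": 0,"wx": 0,"wy": 0,"wz": 0,"gripper": 10},
    {"tx": 0,"ty": 0,"tz": 0,"wx": 0,"wy": 0,"wz": 0,"gripper": 10},
    {"tx": 0,"ty": 0,"tz": 0,"wx": 0,"wy": 0,"wz": 0,"gripper": 10},
    {"tx": 0,"ty": 0,"tz": 0,"wx": 0,"wy": 0,"wz": 0,"gripper": 10},
    {"tx": 0,"ty": 0,"tz": 0,"wx": 0,"wy": 0,"wz": 0,"gripper": 10},
    {"tx": 0,"ty": 0,"tz": 0,"wx": 0,"wy": 0,"wz": 0,"gripper": 10},
    {"tx": 0,"ty": 0,"tz": 0,"wx": 0,"wy": 0,"wz": 0,"gripper": 10},
  ],
)

```text
clock: 30.23
tool_pos: [0.536, 0.1875, 0.2013]
eef_rot: [0.0, 0.001, 1.0, 0.004]
ft_force: [-0.8, -5.0, 2.4]
width: 0.0201
gripper_force: 5.0
```

```bash
cat > arc.py <<'E'
import sys,numpy as np
from h import read_state
s=read_state();a0,st,n=map(float,sys.argv[1:4]);c=np.array([float(sys.argv[4]),float(sys.argv[5])]) if len(sys.argv)>4 else None
a=np.radians(a0+st*np.arange(n+1));p=45*np.c_[np.cos(a),np.sin(a)];d=np.diff(p,axis=0)
if c is not None: t=(s["tool_pos"][:2]-c)*1e3;print("now",t.round(1),np.hypot(*t).round(1),np.degrees(np.arctan2(t[1],t[0])).round(1))
print(s["clock"],s["ft_force"].round(1));print([(round(-x,1),round(y,1)) for x,y in d])
E
python3 arc.py 41.6 -10 9 .5023 .1576
```

```text
now [33.7 29.9] 45.0 41.5
30.2333 [-0.8 -5.   2.4]
[(np.float64(-4.7), np.float64(-6.3)), (np.float64(-3.5), np.float64(-7.0)), (np.float64(-2.2), np.float64(-7.5)), (np.float64(-0.9), np.float64(-7.8)), (np.float64(0.5), np.float64(-7.8)), (np.float64(1.8), np.float64(-7.6)), (np.float64(3.1), np.float64(-7.2)), (np.float64(4.3), np.float64(-6.5)), (np.float64(5.4), np.float64(-5.7))]
```

Request:
play_rows(
  newtons=20,
  rows=[
    {"tx": 0,"ty": 0,"tz": 0,"wx": 0,"wy": 0,"wz": 0,"gripper": 10},
    {"tx": -4.7,"ty": -6.3,"tz": 0,"wx": 0,"wy": 0,"wz": 0,"gripper": 10},
    {"tx": -3.5,"ty": -7.0,"tz": 0,"wx": 0,"wy": 0,"wz": 0,"gripper": 10},
    {"tx": -2.2,"ty": -7.5,"tz": 0,"wx": 0,"wy": 0,"wz": 0,"gripper": 10},
    {"tx": -0.9,"ty": -7.8,"tz": 0,"wx": 0,"wy": 0,"wz": 0,"gripper": 10},
    {"tx": 0.5,"ty": -7.8,"tz": 0,"wx": 0,"wy": 0,"wz": 0,"gripper": 10},
  ],
)

```text
clock: 30.73
tool_pos: [0.5487, 0.1524, 0.2014]
eef_rot: [0.002, 0.0, 1.0, 0.005]
ft_force: [6.9, 2.4, -0.8]
width: 0.0195
gripper_force: 20.0
```

```bash
python3 arc.py -8.4 -10 12 .5023 .1576
```

```text
now [46.4 -5.2] 46.7 -6.4
30.7333 [ 6.9  2.4 -0.8]
[(np.float64(1.8), np.float64(-7.6)), (np.float64(3.1), np.float64(-7.2)), (np.float64(4.3), np.float64(-6.5)), (np.float64(5.4), np.float64(-5.7)), (np.float64(6.3), np.float64(-4.7)), (np.float64(7.0), np.float64(-3.5)), (np.float64(7.5), np.float64(-2.2)), (np.float64(7.8), np.float64(-0.9)), (np.float64(7.8), np.float64(0.5)), (np.float64(7.6), np.float64(1.8)), (np.float64(7.2), np.float64(3.1)), (np.float64(6.5), np.float64(4.3))]
```

Request:
play_rows(
  rows=[
    {"tx": 0.8,"ty": -7.6,"tz": 0,"wx": 0,"wy": 0,"wz": 0,"gripper": 10},
    {"tx": 2.6,"ty": -7.2,"tz": 0,"wx": 0,"wy": 0,"wz": 0,"gripper": 10},
    {"tx": 4.3,"ty": -6.5,"tz": 0,"wx": 0,"wy": 0,"wz": 0,"gripper": 10},
    {"tx": 5.4,"ty": -5.7,"tz": 0,"wx": 0,"wy": 0,"wz": 0,"gripper": 10},
    {"tx": 6.3,"ty": -4.7,"tz": 0,"wx": 0,"wy": 0,"wz": 0,"gripper": 10},
    {"tx": 7.0,"ty": -3.5,"tz": 0,"wx": 0,"wy": 0,"wz": 0,"gripper": 10},
    {"tx": 7.5,"ty": -2.2,"tz": 0,"wx": 0,"wy": 0,"wz": 0,"gripper": 10},
  ],
)

```text
clock: 31.32
tool_pos: [0.5141, 0.112, 0.2013]
eef_rot: [0.002, 0.002, 1.0, 0.004]
ft_force: [4.6, -3.6, 5.5]
width: 0.0193
gripper_force: 20.0
```

```bash
python3 arc.py -78.4 -10 12 .5038 .1576;python3 st.py
```

```text
now [ 10.3 -45.6] 46.7 -77.3
31.3167 [ 4.6 -3.6  5.5]
[(np.float64(7.8), np.float64(-0.9)), (np.float64(7.8), np.float64(0.5)), (np.float64(7.6), np.float64(1.8)), (np.float64(7.2), np.float64(3.1)), (np.float64(6.5), np.float64(4.3)), (np.float64(5.7), np.float64(5.4)), (np.float64(4.7), np.float64(6.3)), (np.float64(3.5), np.float64(7.0)), (np.float64(2.2), np.float64(7.5)), (np.float64(0.9), np.float64(7.8)), (np.float64(-0.5), np.float64(7.8)), (np.float64(-1.8), np.float64(7.6))]
[0.5141 0.112  0.2013] [-1.129  0.071  0.889  1.795 -0.064  1.297  1.342] 31.32 [ 4.6 -3.6  5.5] 0.01934560219609678 20.001305881887674
[[-1.0, 0.004, 0.004], [0.004, 1.0, 0.008], [-0.004, 0.008, -1.0]]
```

Request:
play_rows(
  rows=[
    {"tx": 7.8,"ty": -1.9,"tz": 0,"wx": 0,"wy": 0,"wz": 0,"gripper": 10},
    {"tx": 7.8,"ty": 0.5,"tz": 0,"wx": 0,"wy": 0,"wz": 0,"gripper": 10},
    {"tx": 7.6,"ty": 1.8,"tz": 0,"wx": 0,"wy": 0,"wz": 0,"gripper": 10},
    {"tx": 7.2,"ty": 3.1,"tz": 0,"wx": 0,"wy": 0,"wz": 0,"gripper": 10},
    {"tx": 6.5,"ty": 4.3,"tz": 0,"wx": 0,"wy": 0,"wz": 0,"gripper": 10},
    {"tx": 5.7,"ty": 5.4,"tz": 0,"wx": 0,"wy": 0,"wz": 0,"gripper": 10},
    {"tx": 4.7,"ty": 6.3,"tz": 0,"wx": 0,"wy": 0,"wz": 0,"gripper": 10},
    {"tx": 3.5,"ty": 7.0,"tz": 0,"wx": 0,"wy": 0,"wz": 0,"gripper": 10},
    {"tx": 2.2,"ty": 7.5,"tz": 0,"wx": 0,"wy": 0,"wz": 0,"gripper": 10},
  ],
)

```text
clock: 32.07
tool_pos: [0.4596, 0.1475, 0.2012]
eef_rot: [0.0, 0.001, 1.0, 0.004]
ft_force: [1.3, -3.7, 5.9]
width: 0.0196
gripper_force: 20.0
```

```bash
python3 arc.py -168.4 -10 12 .5038 .1566;python3 st.py
```

```text
now [-44.2  -9.1] 45.1 -168.3
32.0667 [ 1.3 -3.7  5.9]
[(np.float64(0.9), np.float64(7.8)), (np.float64(-0.5), np.float64(7.8)), (np.float64(-1.8), np.float64(7.6)), (np.float64(-3.1), np.float64(7.2)), (np.float64(-4.3), np.float64(6.5)), (np.float64(-5.4), np.float64(5.7)), (np.float64(-6.3), np.float64(4.7)), (np.float64(-7.0), np.float64(3.5)), (np.float64(-7.5), np.float64(2.2)), (np.float64(-7.8), np.float64(0.9)), (np.float64(-7.8), np.float64(-0.5)), (np.float64(-7.6), np.float64(-1.8))]
[0.4596 0.1475 0.2012] [-1.212 -0.068  0.795  1.883  0.042  1.302  1.139] 32.07 [ 1.3 -3.7  5.9] 0.01955799262545299 20.005750476848334
[[-1.0, 0.003, 0.0], [0.003, 1.0, 0.009], [-0.0, 0.009, -1.0]]
```

Request:
play_rows(
  rows=[
    {"tx": 0.9,"ty": 7.8,"tz": 0,"wx": 0,"wy": 0,"wz": 0,"gripper": 10},
    {"tx": -0.5,"ty": 7.8,"tz": 0,"wx": 0,"wy": 0,"wz": 0,"gripper": 10},
    {"tx": -1.8,"ty": 7.6,"tz": 0,"wx": 0,"wy": 0,"wz": 0,"gripper": 10},
  ],
)

```text
clock: 32.32
tool_pos: [0.4614, 0.171, 0.2012]
eef_rot: [0.0, 0.001, 1.0, 0.004]
ft_force: [2.4, -4.9, 4.1]
width: 0.0189
gripper_force: 20.0
```

Request:
play_rows(
  rows=[
    {"tx": -3.1,"ty": 7.2,"tz": 0,"wx": 0,"wy": 0,"wz": 0,"gripper": 10},
    {"tx": -4.3,"ty": 6.5,"tz": 0,"wx": 0,"wy": 0,"wz": 0,"gripper": 10},
    {"tx": -5.4,"ty": 5.7,"tz": 0,"wx": 0,"wy": 0,"wz": 0,"gripper": 10},
  ],
)

```text
clock: 32.57
tool_pos: [0.4748, 0.1904, 0.2012]
eef_rot: [0.001, 0.001, 1.0, 0.004]
ft_force: [2.6, -7.6, 3.1]
width: 0.0192
gripper_force: 20.0
```

Request:
play_rows(
  rows=[
    {"tx": -7.0,"ty": 3.7,"tz": 0,"wx": 0,"wy": 0,"wz": 0,"gripper": 10},
    {"tx": -7.2,"ty": 3.0,"tz": 0,"wx": 0,"wy": 0,"wz": 0,"gripper": 10},
    {"tx": -7.5,"ty": 2.2,"tz": 0,"wx": 0,"wy": 0,"wz": 0,"gripper": 10},
  ],
)

```text
clock: 32.82
tool_pos: [0.4959, 0.2002, 0.2012]
eef_rot: [-0.0, 0.001, 1.0, 0.004]
ft_force: [-1.0, -5.0, 6.6]
width: 0.0193
gripper_force: 20.0
```

Request:
play_rows(
  rows=[
    {"tx": -7.8,"ty": 0.4,"tz": 0,"wx": 0,"wy": 0,"wz": 0,"gripper": 10},
    {"tx": -7.8,"ty": -1.0,"tz": 0,"wx": 0,"wy": 0,"wz": 0,"gripper": 10},
    {"tx": -7.6,"ty": -1.8,"tz": 0,"wx": 0,"wy": 0,"wz": 0,"gripper": 10},
  ],
)

```text
clock: 33.07
tool_pos: [0.5189, 0.1984, 0.2012]
eef_rot: [-0.0, 0.0, 1.0, 0.005]
ft_force: [-4.9, -2.4, 7.9]
width: 0.0194
gripper_force: 20.0
```

Request:
play_rows(
  rows=[
    {"tx": -7.2,"ty": -3.1,"tz": 0,"wx": 0,"wy": 0,"wz": 0,"gripper": 10},
    {"tx": -6.5,"ty": -4.3,"tz": 0,"wx": 0,"wy": 0,"wz": 0,"gripper": 10},
    {"tx": -5.7,"ty": -5.4,"tz": 0,"wx": 0,"wy": 0,"wz": 0,"gripper": 10},
  ],
)

```text
clock: 33.32
tool_pos: [0.538, 0.1853, 0.2012]
eef_rot: [-0.001, 0.0, 1.0, 0.005]
ft_force: [-7.3, -2.3, 9.6]
width: 0.0195
gripper_force: 20.0
```

Request:
play_rows(
  rows=[
    {"tx": -4.0,"ty": -6.6,"tz": 0,"wx": 0,"wy": 0,"wz": 0,"gripper": 10},
    {"tx": -3.0,"ty": -7.2,"tz": 0,"wx": 0,"wy": 0,"wz": 0,"gripper": 10},
    {"tx": -2.2,"ty": -7.5,"tz": 0,"wx": 0,"wy": 0,"wz": 0,"gripper": 10},
  ],
)

```text
clock: 33.57
tool_pos: [0.548, 0.165, 0.2013]
eef_rot: [0.0, 0.0, 1.0, 0.005]
ft_force: [-1.8, 3.7, 7.1]
width: 0.0194
gripper_force: 20.0
```

Next, 11.6° → −18.4°.

Request:
play_rows(
  rows=[
    {"tx": -0.9,"ty": -7.8,"tz": 0,"wx": 0,"wy": 0,"wz": 0,"gripper": 10},
    {"tx": 0.5,"ty": -7.8,"tz": 0,"wx": 0,"wy": 0,"wz": 0,"gripper": 10},
    {"tx": 1.8,"ty": -7.6,"tz": 0,"wx": 0,"wy": 0,"wz": 0,"gripper": 10},
  ],
)

```text
clock: 33.82
tool_pos: [0.5463, 0.1527, 0.2014]
eef_rot: [0.001, -0.004, 1.0, 0.012]
ft_force: [1.1, 40.7, -0.3]
width: 0.0231
gripper_force: 20.1
```

The stop is reached (41 N). I'll hold briefly, then relax the push to read the stop angle.

Request:
play_rows(
  rows=[
    {"tx": 0,"ty": 2,"tz": 0,"wx": 0,"wy": 0,"wz": 0,"gripper": 10},
    {"tx": 0,"ty": 3,"tz": 0,"wx": 0,"wy": 0,"wz": 0,"gripper": 10},
    {"tx": 0,"ty": 2,"tz": 0,"wx": 0,"wy": 0,"wz": 0,"gripper": 10},
    {"tx": 0,"ty": 0,"tz": 0,"wx": 0,"wy": 0,"wz": 0,"gripper": 10},
  ],
)

```text
clock: 34.15
tool_pos: [0.5456, 0.155, 0.2013]
eef_rot: [0.0, -0.003, 1.0, 0.008]
ft_force: [-2.0, 18.3, 6.2]
width: 0.0192
gripper_force: 20.0
```

```bash
python3 st.py; python3 arc.py 0 10 12 .504 .1556
```

```text
[0.5456 0.155  0.2013] [-1.079  0.195  0.847  1.701 -0.167  1.31   1.378] 34.15 [-2.  18.3  6.2] 0.019198838854778886 19.997300268150866
[[-1.0, -0.005, 0.001], [-0.005, 1.0, 0.017], [-0.001, 0.017, -1.0]]
now [41.6 -0.6] 41.6 -0.9
34.15 [-2.  18.3  6.2]
[(np.float64(0.7), np.float64(7.8)), (np.float64(2.0), np.float64(7.6)), (np.float64(3.3), np.float64(7.1)), (np.float64(4.5), np.float64(6.4)), (np.float64(5.5), np.float64(5.5)), (np.float64(6.4), np.float64(4.5)), (np.float64(7.1), np.float64(3.3)), (np.float64(7.6), np.float64(2.0)), (np.float64(7.8), np.float64(0.7)), (np.float64(7.8), np.float64(-0.7)), (np.float64(7.6), np.float64(-2.0)), (np.float64(7.1), np.float64(-3.3))]
```

Request:
play_rows(
  newtons=25,
  rows=[
    {"tx": 0,"ty": 4.5,"tz": 0,"wx": 0,"wy": 0,"wz": 0,"gripper": 10},
    {"tx": 0.7,"ty": 7.8,"tz": 0,"wx": 0,"wy": 0,"wz": 0,"gripper": 10},
    {"tx": 2.0,"ty": 7.6,"tz": 0,"wx": 0,"wy": 0,"wz": 0,"gripper": 10},
    {"tx": 3.3,"ty": 7.1,"tz": 0,"wx": 0,"wy": 0,"wz": 0,"gripper": 10},
    {"tx": 4.5,"ty": 6.4,"tz": 0,"wx": 0,"wy": 0,"wz": 0,"gripper": 10},
    {"tx": 5.5,"ty": 5.5,"tz": 0,"wx": 0,"wy": 0,"wz": 0,"gripper": 10},
    {"tx": 6.4,"ty": 4.5,"tz": 0,"wx": 0,"wy": 0,"wz": 0,"gripper": 10},
    {"tx": 7.1,"ty": 3.3,"tz": 0,"wx": 0,"wy": 0,"wz": 0,"gripper": 10},
  ],
)

```text
clock: 34.82
tool_pos: [0.5179, 0.1973, 0.2014]
eef_rot: [0.002, -0.0, 1.0, 0.006]
ft_force: [6.3, 7.9, -1.7]
width: 0.019
gripper_force: 25.0
```

```bash
python3 st.py; python3 arc.py 70 10 11 .5006 .1556
```

```text
[0.5179 0.1973 0.2014] [-1.171  0.149  0.821  1.732 -0.123  1.301  1.248] 34.82 [ 6.3  7.9 -1.7] 0.018957305059557807 24.997981167398393
[[-1.0, -0.0, 0.004], [-0.0, 1.0, 0.012], [-0.004, 0.012, -1.0]]
now [17.3 41.7] 45.1 67.5
34.8167 [ 6.3  7.9 -1.7]
[(np.float64(7.6), np.float64(2.0)), (np.float64(7.8), np.float64(0.7)), (np.float64(7.8), np.float64(-0.7)), (np.float64(7.6), np.float64(-2.0)), (np.float64(7.1), np.float64(-3.3)), (np.float64(6.4), np.float64(-4.5)), (np.float64(5.5), np.float64(-5.5)), (np.float64(4.5), np.float64(-6.4)), (np.float64(3.3), np.float64(-7.1)), (np.float64(2.0), np.float64(-7.6)), (np.float64(0.7), np.float64(-7.8))]
```

Request:
play_rows(
  rows=[
    {"tx": 7.2,"ty": 3.0,"tz": 0,"wx": 0,"wy": 0,"wz": 0,"gripper": 10},
    {"tx": 7.5,"ty": 1.3,"tz": 0,"wx": 0,"wy": 0,"wz": 0,"gripper": 10},
    {"tx": 7.8,"ty": -0.7,"tz": 0,"wx": 0,"wy": 0,"wz": 0,"gripper": 10},
    {"tx": 7.6,"ty": -2.0,"tz": 0,"wx": 0,"wy": 0,"wz": 0,"gripper": 10},
    {"tx": 7.1,"ty": -3.3,"tz": 0,"wx": 0,"wy": 0,"wz": 0,"gripper": 10},
    {"tx": 6.4,"ty": -4.5,"tz": 0,"wx": 0,"wy": 0,"wz": 0,"gripper": 10},
    {"tx": 5.5,"ty": -5.5,"tz": 0,"wx": 0,"wy": 0,"wz": 0,"gripper": 10},
    {"tx": 4.5,"ty": -6.4,"tz": 0,"wx": 0,"wy": 0,"wz": 0,"gripper": 10},
    {"tx": 3.3,"ty": -7.1,"tz": 0,"wx": 0,"wy": 0,"wz": 0,"gripper": 10},
    {"tx": 2.0,"ty": -7.6,"tz": 0,"wx": 0,"wy": 0,"wz": 0,"gripper": 10},
    {"tx": 0.7,"ty": -7.8,"tz": 0,"wx": 0,"wy": 0,"wz": 0,"gripper": 10},
  ],
)

```text
clock: 35.73
tool_pos: [0.4556, 0.1556, 0.2012]
eef_rot: [-0.001, -0.0, 1.0, 0.006]
ft_force: [-4.2, 3.4, 9.8]
width: 0.0194
gripper_force: 25.0
```

```bash
python3 st.py; python3 arc.py 180 10 12 .5016 .157
```

```text
[0.4556 0.1556 0.2012] [-1.227 -0.071  0.793  1.885  0.04   1.303  1.126] 35.73 [-4.2  3.4  9.8] 0.019374855316916986 25.004834176506847
[[-1.0, -0.001, -0.002], [-0.001, 1.0, 0.012], [0.002, 0.012, -1.0]]
now [-46.   -1.4] 46.1 -178.3
35.7333 [-4.2  3.4  9.8]
[(np.float64(-0.7), np.float64(-7.8)), (np.float64(-2.0), np.float64(-7.6)), (np.float64(-3.3), np.float64(-7.1)), (np.float64(-4.5), np.float64(-6.4)), (np.float64(-5.5), np.float64(-5.5)), (np.float64(-6.4), np.float64(-4.5)), (np.float64(-7.1), np.float64(-3.3)), (np.float64(-7.6), np.float64(-2.0)), (np.float64(-7.8), np.float64(-0.7)), (np.float64(-7.8), np.float64(0.7)), (np.float64(-7.6), np.float64(2.0)), (np.float64(-7.1), np.float64(3.3))]
```

Request:
play_rows(
  rows=[
    {"tx": -0.3,"ty": -7.8,"tz": 0,"wx": 0,"wy": 0,"wz": 0,"gripper": 10},
    {"tx": -1.7,"ty": -7.6,"tz": 0,"wx": 0,"wy": 0,"wz": 0,"gripper": 10},
    {"tx": -3.3,"ty": -7.1,"tz": 0,"wx": 0,"wy": 0,"wz": 0,"gripper": 10},
    {"tx": -4.5,"ty": -6.4,"tz": 0,"wx": 0,"wy": 0,"wz": 0,"gripper": 10},
    {"tx": -5.5,"ty": -5.5,"tz": 0,"wx": 0,"wy": 0,"wz": 0,"gripper": 10},
    {"tx": -6.4,"ty": -4.5,"tz": 0,"wx": 0,"wy": 0,"wz": 0,"gripper": 10},
    {"tx": -7.1,"ty": -3.3,"tz": 0,"wx": 0,"wy": 0,"wz": 0,"gripper": 10},
    {"tx": -7.6,"ty": -2.0,"tz": 0,"wx": 0,"wy": 0,"wz": 0,"gripper": 10},
    {"tx": -7.8,"ty": -0.7,"tz": 0,"wx": 0,"wy": 0,"wz": 0,"gripper": 10},
    {"tx": -7.8,"ty": 0.7,"tz": 0,"wx": 0,"wy": 0,"wz": 0,"gripper": 10},
    {"tx": -7.6,"ty": 2.0,"tz": 0,"wx": 0,"wy": 0,"wz": 0,"gripper": 10},
    {"tx": -7.1,"ty": 3.3,"tz": 0,"wx": 0,"wy": 0,"wz": 0,"gripper": 10},
  ],
)

```text
clock: 36.73
tool_pos: [0.5236, 0.117, 0.2011]
eef_rot: [-0.0, -0.0, 1.0, 0.006]
ft_force: [-7.4, 5.7, 12.7]
width: 0.0195
gripper_force: 25.0
```

```bash
python3 st.py; python3 arc.py 300 10 12 .5010 .1568
```

```text
[0.5236 0.117  0.2011] [-1.13   0.112  0.913  1.77  -0.104  1.302  1.378] 36.73 [-7.4  5.7 12.7] 0.019522956166440286 24.99853470828384
[[-1.0, -0.0, -0.0], [-0.0, 1.0, 0.012], [0.0, 0.012, -1.0]]
now [ 22.6 -39.8] 45.8 -60.4
36.7333 [-7.4  5.7 12.7]
[(np.float64(-6.4), np.float64(4.5)), (np.float64(-5.5), np.float64(5.5)), (np.float64(-4.5), np.float64(6.4)), (np.float64(-3.3), np.float64(7.1)), (np.float64(-2.0), np.float64(7.6)), (np.float64(-0.7), np.float64(7.8)), (np.float64(0.7), np.float64(7.8)), (np.float64(2.0), np.float64(7.6)), (np.float64(3.3), np.float64(7.1)), (np.float64(4.5), np.float64(6.4)), (np.float64(5.5), np.float64(5.5)), (np.float64(6.4), np.float64(4.5))]
```

Request:
play_rows(
  rows=[
    {"tx": -5.9,"ty": 5.2,"tz": -1,"wx": 0,"wy": 0,"wz": 0,"gripper": 10},
    {"tx": -5.3,"ty": 6.0,"tz": 0,"wx": 0,"wy": 0,"wz": 0,"gripper": 10},
    {"tx": -4.5,"ty": 6.4,"tz": 0,"wx": 0,"wy": 0,"wz": 0,"gripper": 10},
    {"tx": -3.3,"ty": 7.1,"tz": 0,"wx": 0,"wy": 0,"wz": 0,"gripper": 10},
    {"tx": -2.0,"ty": 7.6,"tz": 0,"wx": 0,"wy": 0,"wz": 0,"gripper": 10},
    {"tx": -0.7,"ty": 7.8,"tz": 0,"wx": 0,"wy": 0,"wz": 0,"gripper": 10},
    {"tx": 0.7,"ty": 7.8,"tz": 0,"wx": 0,"wy": 0,"wz": 0,"gripper": 10},
    {"tx": 2.0,"ty": 7.6,"tz": 0,"wx": 0,"wy": 0,"wz": 0,"gripper": 10},
    {"tx": 3.3,"ty": 7.1,"tz": 0,"wx": 0,"wy": 0,"wz": 0,"gripper": 10},
    {"tx": 4.5,"ty": 6.4,"tz": 0,"wx": 0,"wy": 0,"wz": 0,"gripper": 10},
    {"tx": 5.5,"ty": 5.5,"tz": 0,"wx": 0,"wy": 0,"wz": 0,"gripper": 10},
    {"tx": 6.4,"ty": 4.5,"tz": 0,"wx": 0,"wy": 0,"wz": 0,"gripper": 10},
  ],
)

```text
clock: 37.73
tool_pos: [0.5224, 0.1951, 0.2016]
eef_rot: [0.0, 0.0, 1.0, 0.005]
ft_force: [3.8, 0.5, -11.2]
width: 0.0193
gripper_force: 25.0
```

```bash
python3 st.py; python3 arc.py 60 10 12 .5010 .1568
```

```text
[0.5224 0.1951 0.2016] [-1.201  0.171  0.873  1.722 -0.145  1.308  1.273] 37.73 [  3.8   0.5 -11.2] 0.019301828638501665 24.99655636958778
[[-1.0, 0.0, 0.001], [0.0, 1.0, 0.009], [-0.001, 0.009, -1.0]]
now [21.4 38.3] 43.9 60.8
37.7333 [  3.8   0.5 -11.2]
[(np.float64(7.1), np.float64(3.3)), (np.float64(7.6), np.float64(2.0)), (np.float64(7.8), np.float64(0.7)), (np.float64(7.8), np.float64(-0.7)), (np.float64(7.6), np.float64(-2.0)), (np.float64(7.1), np.float64(-3.3)), (np.float64(6.4), np.float64(-4.5)), (np.float64(5.5), np.float64(-5.5)), (np.float64(4.5), np.float64(-6.4)), (np.float64(3.3), np.float64(-7.1)), (np.float64(2.0), np.float64(-7.6)), (np.float64(0.7), np.float64(-7.8))]
```

Request:
play_rows(
  rows=[
    {"tx": 7.1,"ty": 3.5,"tz": 0.4,"wx": 0,"wy": 0,"wz": 0,"gripper": 10},
    {"tx": 7.6,"ty": 2.2,"tz": 0,"wx": 0,"wy": 0,"wz": 0,"gripper": 10},
    {"tx": 7.8,"ty": 0.7,"tz": 0,"wx": 0,"wy": 0,"wz": 0,"gripper": 10},
    {"tx": 7.8,"ty": -0.7,"tz": 0,"wx": 0,"wy": 0,"wz": 0,"gripper": 10},
    {"tx": 7.6,"ty": -2.0,"tz": 0,"wx": 0,"wy": 0,"wz": 0,"gripper": 10},
    {"tx": 7.1,"ty": -3.3,"tz": 0,"wx": 0,"wy": 0,"wz": 0,"gripper": 10},
    {"tx": 6.4,"ty": -4.5,"tz": 0,"wx": 0,"wy": 0,"wz": 0,"gripper": 10},
    {"tx": 5.5,"ty": -5.5,"tz": 0,"wx": 0,"wy": 0,"wz": 0,"gripper": 10},
    {"tx": 4.5,"ty": -6.4,"tz": 0,"wx": 0,"wy": 0,"wz": 0,"gripper": 10},
    {"tx": 3.3,"ty": -7.1,"tz": 0,"wx": 0,"wy": 0,"wz": 0,"gripper": 10},
    {"tx": 2.0,"ty": -7.6,"tz": 0,"wx": 0,"wy": 0,"wz": 0,"gripper": 10},
    {"tx": 0.7,"ty": -7.8,"tz": 0,"wx": 0,"wy": 0,"wz": 0,"gripper": 10},
  ],
)

```text
clock: 38.73
tool_pos: [0.4554, 0.1546, 0.2016]
eef_rot: [0.0, 0.001, 1.0, 0.005]
ft_force: [5.8, 3.1, -11.7]
width: 0.0192
gripper_force: 25.0
```

```bash
python3 st.py; python3 arc.py 180 10 1 .5010 .1568
```

```text
[0.4554 0.1546 0.2016] [-1.28  -0.082  0.84   1.888  0.054  1.304  1.114] 38.73 [  5.8   3.1 -11.7] 0.019219960554106 24.99865301186219
[[-1.0, 0.001, 0.001], [0.001, 1.0, 0.01], [-0.001, 0.01, -1.0]]
now [-45.6  -2.2] 45.6 -177.3
38.7333 [  5.8   3.1 -11.7]
[(np.float64(-0.7), np.float64(-7.8))]
```

Request:
play_rows(
  rows=[
    {"tx": -1.3,"ty": -7.8,"tz": 0.4,"wx": 0,"wy": 0,"wz": 0,"gripper": 10},
    {"tx": -2.5,"ty": -7.6,"tz": 0,"wx": 0,"wy": 0,"wz": 0,"gripper": 10},
    {"tx": -3.3,"ty": -7.1,"tz": 0,"wx": 0,"wy": 0,"wz": 0,"gripper": 10},
    {"tx": -4.5,"ty": -6.4,"tz": 0,"wx": 0,"wy": 0,"wz": 0,"gripper": 10},
    {"tx": -5.5,"ty": -5.5,"tz": 0,"wx": 0,"wy": 0,"wz": 0,"gripper": 10},
    {"tx": -6.4,"ty": -4.5,"tz": 0,"wx": 0,"wy": 0,"wz": 0,"gripper": 10},
    {"tx": -7.1,"ty": -3.3,"tz": 0,"wx": 0,"wy": 0,"wz": 0,"gripper": 10},
    {"tx": -7.6,"ty": -2.0,"tz": 0,"wx": 0,"wy": 0,"wz": 0,"gripper": 10},
    {"tx": -7.8,"ty": -0.7,"tz": 0,"wx": 0,"wy": 0,"wz": 0,"gripper": 10},
    {"tx": -7.8,"ty": 0.7,"tz": 0,"wx": 0,"wy": 0,"wz": 0,"gripper": 10},
    {"tx": -7.6,"ty": 2.0,"tz": 0,"wx": 0,"wy": 0,"wz": 0,"gripper": 10},
    {"tx": -7.1,"ty": 3.3,"tz": 0,"wx": 0,"wy": 0,"wz": 0,"gripper": 10},
  ],
)

```text
clock: 39.73
tool_pos: [0.5246, 0.1176, 0.2012]
eef_rot: [0.0, 0.0, 1.0, 0.005]
ft_force: [-8.7, 7.1, 6.7]
width: 0.0193
gripper_force: 25.0
```

```bash
python3 st.py
```

```text
[0.5246 0.1176 0.2012] [-1.178  0.122  0.969  1.769 -0.115  1.303  1.389] 39.73 [-8.7  7.1  6.7] 0.01930442505813163 24.993146129418164
[[-1.0, 0.0, 0.0], [0.0, 1.0, 0.011], [-0.0, 0.011, -1.0]]
```

Request:
play_rows(
  rows=[
    {"tx": -5.7,"ty": 5.2,"tz": 0,"wx": 0,"wy": 0,"wz": 0,"gripper": 10},
    {"tx": -5.1,"ty": 5.9,"tz": 0,"wx": 0,"wy": 0,"wz": 0,"gripper": 10},
    {"tx": -4.5,"ty": 6.4,"tz": 0,"wx": 0,"wy": 0,"wz": 0,"gripper": 10},
    {"tx": -3.3,"ty": 7.1,"tz": 0,"wx": 0,"wy": 0,"wz": 0,"gripper": 10},
    {"tx": -2.0,"ty": 7.6,"tz": 0,"wx": 0,"wy": 0,"wz": 0,"gripper": 10},
    {"tx": -0.7,"ty": 5.5,"tz": 0,"wx": 0,"wy": 0,"wz": 0,"gripper": 10},
    {"tx": 0,"ty": 0,"tz": 0,"wx": 0,"wy": 0,"wz": 0,"gripper": 10},
    {"tx": 0,"ty": 0,"tz": 0,"wx": 0,"wy": 0,"wz": 0,"gripper": 10},
  ],
)

```text
clock: 40.4
tool_pos: [0.5457, 0.1544, 0.2013]
eef_rot: [-0.0, 0.0, 1.0, 0.004]
ft_force: [-6.3, 2.5, 3.3]
width: 0.0195
gripper_force: 25.0
```

```bash
python3 st.py
```

```text
[0.5457 0.1544 0.2013] [-1.162  0.217  0.949  1.701 -0.19   1.316  1.395] 40.4 [-6.3  2.5  3.3] 0.019450459171047083 24.993397034704685
[[-1.0, 0.0, -0.0], [0.0, 1.0, 0.009], [0.0, 0.009, -1.0]]
```

```bash
python3 -c "
from workcell import order
print(order.sign_off())"
```

```text
the job is handed in; nothing more can be done
None
```

I handed the job in: the lid was seated on the chamber and let go, the valve was closed to its stop (41 N felt), then backed off two turns to within about 0.6 mm of handle travel, with the crank still gripped at 25 N; the hand-in returned no verdict.

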